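Load the kiln shelves: cross-stack the clay bars, tip one row of beads into the saggar

ROBOT

A 6-joint arm with a two-finger parallel gripper is mounted at the origin on the work surface. World frame = base frame: x ahead of the robot, y to its left, z up, the work surface at z = 0. Lengths are in m, angles in rad, forces in N, time in s.
With the tool pointing down it reaches from about 0.25 to 0.8 m from the base axis. Payload 8.5 kg.
Tool frame: the origin (TCP) lies at the very end of the fingers, on their centre line; the grasp point (between the pads) lies behind it (r.grasp_offset is the z of the grasp point in the tool frame, in m); z points along the fingers, y is the line along which they close (so a half turn about z gives the same grasp; the last joint's range is limited). The gripper opens to 85 mm and grips with 20 to 120 N. Pads are 22 mm wide; open, the fingers measure 114 mm over their backs; the gripper's body (76 mm by 85 mm) begins 54 mm behind the grasp point. The pads swing forward as they close: fully open they stand 13 mm farther back than shut.
Start: joints at [1.286, 0.238, -0.013, 1.319, 0, 1.571], TCP at [0.147, 0.504, 0.231] pointing down, gripper open.
Joint ranges: [-2.66, 2.66], [-1.03, 1.9], [-1.14, 1.46], [-1.82, 2.27], [-1.45, 1.34], [-3.14, 3.14]. Speed limits (rad/s): [2.22, 2.22, 2.79, 3.14, 3.14, 3.14].

INTERFACE

Orientations are given as a 3x3 rotation matrix whose columns are the frame's x, y, z axes.
In Python, from workcell import r gives the robot as it stands. The module is installed in compiled form; this text tells all that it offers.
- The arm moves only by the tool servo_tool, never from a script. Its argument "rows" is a list of rows, each a list of 3 entries, a list of its own where there are three numbers: the gripper's target within -1 to 1 (fully open at 1, half-way at 0, shut at -1), then the shift along the tool's x, y, z normalised to -1 to 1, where 1 is 25 mm, then the turn about the tool's z normalised to -1 to 1, where 1 is 5 degrees. In form: [[jaw, [dx, dy, dz], turn], ...]. A call has 1 to 5 rows; each row shifts and turns the commanded pose from where the row before left it, along the tool's axes as they then stand; what a row does not reach is not made up. A row lasts 1/12 s, in which the tool goes at most 41.7 mm and 7.16 degrees, less where a joint would pass 70% of its speed; a pose out of reach is approached as far as the arm can. A call with a number of a shift or a turn outside -1 to 1 is refused whole. A call with a gripper value outside its range is refused whole. The fingers move at their own pace and stop on an object; the grip force is fixed at half the most. Time passes only in rows, so rows that do not move let the fingers close. It gives the time, the measured TCP pose, the force, the opening and the grip force at its end, in the units of the state.
- r.sense(): the state, without advancing time (a new reading comes with each control period).
- r.camera(name): name is "side" or "top"; returns the picture (400x640x3 uint8, red, green, blue); there is no depth.
- r.calibration(name): a dict with "vfov" (degrees; the focal length in pixels is half the picture's height over the tangent of half this angle, whatever the lens; pixels are square), "cx", "cy" (the principal point, pixels), "D" ([k1, k2, p1, p2, k3] as OpenCV has them; the pictures are not rectified), "rvec" (rotation vector, rad) and "tvec" (3), from world to camera coordinates, as OpenCV has them. Camera axes: x right, y down, z forward; pixel columns grow to the right and rows downward; lengths in m; the calibration is good to about 2 mm. A picture is of the moment at which its call begins. calibration takes no time and is no camera call.
- r.finish_job(): hands the job in; it is judged then, once.
The state is a dict: "t": time; "joint_positions": joint angles; "qvel": joint speeds; "effort": joint torques, N m; "tool_pos": TCP position; "eef_rot": TCP orientation; "force": force on the tool from outside, world axes, zero at the start; "moment": the same for the moment, N m; "width": finger opening in m; "grip_force": force on a finger pad.
Only numpy, scipy, OpenCV 4.12 (cv2) and the standard library are available. Lean on these libraries where they do the work, as an engineer would, in place of code of your own. Each camera call takes 0.05 s, during which the arm holds its last target. There are 200 camera calls.

TASK

Load the two kiln shelves for a test firing. Cross-stack every clay bar from the ware board into an open tower in the middle of the square shelf, square to the shelf: two bars to a layer, about 8 cm apart centre to centre, each layer crosswise on the one below, and an odd last bar laid alone across the top. Stand the empty saggar lengthwise under the front lip of the bead tray, tilt the tray by its rear handle just far enough that only the front row of beads rolls over the lip into the saggar, lower the tray level again, and set the saggar with its beads in the middle of the narrow shelf, lengthwise, without disturbing the glaze jar or the brush.

Things in the scene. Friction and masses are not known exactly. Their poses are not given: they have to be found in the camera images.
- square_shelf (a point): centre of the top face of the square kiln shelf, a fixed cream slab 180 x 180 x 15 mm; x and y along its sides, z up. The tower of bars goes on its middle. It and the narrow shelf lie side by side, 20 mm apart.
- narrow_shelf (a point): centre of the top face of the narrow kiln shelf, a fixed cream slab 180 mm (along x) x 140 mm (along y), 15 mm thick. The saggar goes here, its length along x.
- bar1_mid (a point): centre of a brown clay bar 130 mm long (its x), 30 mm wide (y), 20 mm thick (z), 0.13 kg; some bars are absent. The bars start flat on a fixed plywood ware board 12 mm thick, side by side about 62 mm apart, lengths roughly along world x.
- bar2_mid (a point): centre of a brown clay bar 130 mm long (its x), 30 mm wide (y), 20 mm thick (z), 0.13 kg; some bars are absent. The bars start flat on a fixed plywood ware board 12 mm thick, side by side about 62 mm apart, lengths roughly along world x.
- bar3_mid (a point): centre of a brown clay bar 130 mm long (its x), 30 mm wide (y), 20 mm thick (z), 0.13 kg; some bars are absent. The bars start flat on a fixed plywood ware board 12 mm thick, side by side about 62 mm apart, lengths roughly along world x.
- bar4_mid (a point): centre of a brown clay bar 130 mm long (its x), 30 mm wide (y), 20 mm thick (z), 0.13 kg; some bars are absent. The bars start flat on a fixed plywood ware board 12 mm thick, side by side about 62 mm apart, lengths roughly along world x.
- bar5_mid (a point): centre of a brown clay bar 130 mm long (its x), 30 mm wide (y), 20 mm thick (z), 0.13 kg; some bars are absent. The bars start flat on a fixed plywood ware board 12 mm thick, side by side about 62 mm apart, lengths roughly along world x.
- bar6_mid (a point): centre of a brown clay bar 130 mm long (its x), 30 mm wide (y), 20 mm thick (z), 0.13 kg; some bars are absent. The bars start flat on a fixed plywood ware board 12 mm thick, side by side about 62 mm apart, lengths roughly along world x.
- saggar_mid (a point): centre (half-way up) of the saggar, a loose open-topped buff fireclay box 170 mm long (its x), 96 mm wide (y), 68 mm high, walls and floor 8 mm thick, about 0.5 kg. It can be lifted by pinching the rim of one long wall at its middle; fingers reaching no more than 20 mm below the rim stay clear of beads inside.
- lip (a point): middle of the bead tray's front edge, on the fixed stand (does not tilt), 78 mm above the table, at the tray's underside; x runs along the lip, y level from lip to handle. Pours towards -y. Stand side plates start 22 mm behind it (+y). Saggar lengthwise along the lip with its centre 40 mm in front (-y) catches the beads; its rim clears the tray by 10 mm.
- handle (a point): centre of the tray's rear handle, a round wooden bar 12 mm thick, 112 mm long (its x, parallel to the lip), 40 mm free between it and the tray's rear wall. It turns with the tray; level, it is 167 mm behind the lip point and 92 mm above the table.
- tray (a joint): tilt of the aluminium bead tray, rad: 0 level, to 1.1 as the handle is lifted; hinge axis 2 mm behind the lip point, same height. Damped: about 5 N lifts it; let go, it sinks slowly to level. Three bead rows parted by ribs 6 mm high; front lip 2 mm. The front row rolls off from about 0.5 rad (may take a second); rows behind stay to about 0.8 rad if moved smoothly.
- bead1_center (a point): centre of a bisque bead, a ball 36 mm in diameter, 45 g; this one starts in the front row of the tray, next to the lip
- bead2_center (a point): centre of a bisque bead, a ball 36 mm in diameter, 45 g; this one starts in the front row of the tray, next to the lip
- bead3_center (a point): centre of a bisque bead, a ball 36 mm in diameter, 45 g; this one starts in the front row of the tray, next to the lip
- bead4_center (a point): centre of a bisque bead, a ball 36 mm in diameter, of the second row; it must stay on the tray
- bead5_center (a point): centre of a bisque bead, a ball 36 mm in diameter, of the second row; it must stay on the tray
- bead6_center (a point): centre of a bisque bead, a ball 36 mm in diameter, of the second row; it must stay on the tray
- bead7_center (a point): centre of a bisque bead, a ball 36 mm in diameter, of the third row; it must stay on the tray
- bead8_center (a point): centre of a bisque bead, a ball 36 mm in diameter, of the third row; it must stay on the tray
- bead9_center (a point): centre of a bisque bead, a ball 36 mm in diameter, of the third row; it must stay on the tray
- glaze_jar: bystander: closed round jar 60 mm across, 85 mm high, origin at its foot; leave alone
- brush: bystander: a brush 170 mm long lying on the table; leave alone

How it is judged:
On the way, in this order (a step that is already met when the one before it is completed fails the run):
1. the tray is tilted forward (more than 0.35 rad) (value of joint tray above 0.35 rad), for 0.1 s.
2. all beads of the front row lie in the saggar (x of bead1_center in the frame of saggar_mid between -0.08 and 0.08 m and y of bead1_center in the frame of saggar_mid between -0.045 and 0.045 m and z of bead1_center in the frame of saggar_mid between -0.034 and 0.03 m and x of bead2_center in the frame of saggar_mid between -0.08 and 0.08 m and y of bead2_center in the frame of saggar_mid between -0.045 and 0.045 m and z of bead2_center in the frame of saggar_mid between -0.034 and 0.03 m and x of bead3_center in the frame of saggar_mid between -0.08 and 0.08 m and y of bead3_center in the frame of saggar_mid between -0.045 and 0.045 m and z of bead3_center in the frame of saggar_mid between -0.034 and 0.03 m), for 0.3 s.
3. the saggar with its beads stands on the narrow shelf and the tray is level again (all of step 2 and x of saggar_mid in the frame of narrow_shelf between -0.03 and 0.03 m and y of saggar_mid in the frame of narrow_shelf between -0.03 and 0.03 m and z of saggar_mid in the frame of narrow_shelf between 0.029 and 0.04 m and angle between the x axis of saggar_mid and the x axis of narrow_shelf, either way round below 0.25 rad and angle between saggar_mid's own z axis and vertical below 0.08 rad and value of joint tray below 0.06 rad), for 0.2 s.
At the end, for the whole second after the job is handed in: All bars lie in the tower: layers alternate, square within 0.25 rad, within 28 mm lengthwise, bar centres 28-66 mm from the shelf's centre (third layer: under 66). The 3 front beads are in the saggar, upright on the narrow shelf (30 mm, 0.25 rad); 6 stay on the level tray; all at rest (all of step 3 and ((((z of bar1_mid in the frame of square_shelf between 0.004 and 0.016 m and x of bar1_mid in the frame of square_shelf between -0.028 and 0.028 m and horizontal distance between bar1_mid and square_shelf between 0.028 and 0.066 m and angle between the x axis of bar1_mid and the x axis of square_shelf, either way round below 0.25 rad) or (z of bar1_mid in the frame of square_shelf between 0.024 and 0.036 m and y of bar1_mid in the frame of square_shelf between -0.028 and 0.028 m and horizontal distance between bar1_mid and square_shelf between 0.028 and 0.066 m and angle between the x axis of bar1_mid and the y axis of square_shelf, either way round below 0.25 rad) or (z of bar1_mid in the frame of square_shelf between 0.044 and 0.056 m and x of bar1_mid in the frame of square_shelf between -0.028 and 0.028 m and horizontal distance between bar1_mid and square_shelf below 0.066 m and angle between the x axis of bar1_mid and the x axis of square_shelf, either way round below 0.25 rad)) and ((z of bar2_mid in the frame of square_shelf between 0.004 and 0.016 m and x of bar2_mid in the frame of square_shelf between -0.028 and 0.028 m and horizontal distance between bar2_mid and square_shelf between 0.028 and 0.066 m and angle between the x axis of bar2_mid and the x axis of square_shelf, either way round below 0.25 rad) or (z of bar2_mid in the frame of square_shelf between 0.024 and 0.036 m and y of bar2_mid in the frame of square_shelf between -0.028 and 0.028 m and horizontal distance between bar2_mid and square_shelf between 0.028 and 0.066 m and angle between the x axis of bar2_mid and the y axis of square_shelf, either way round below 0.25 rad) or (z of bar2_mid in the frame of square_shelf between 0.044 and 0.056 m and x of bar2_mid in the frame of square_shelf between -0.028 and 0.028 m and horizontal distance between bar2_mid and square_shelf below 0.066 m and angle between the x axis of bar2_mid and the x axis of square_shelf, either way round below 0.25 rad)) and ((z of bar3_mid in the frame of square_shelf between 0.004 and 0.016 m and x of bar3_mid in the frame of square_shelf between -0.028 and 0.028 m and horizontal distance between bar3_mid and square_shelf between 0.028 and 0.066 m and angle between the x axis of bar3_mid and the x axis of square_shelf, either way round below 0.25 rad) or (z of bar3_mid in the frame of square_shelf between 0.024 and 0.036 m and y of bar3_mid in the frame of square_shelf between -0.028 and 0.028 m and horizontal distance between bar3_mid and square_shelf between 0.028 and 0.066 m and angle between the x axis of bar3_mid and the y axis of square_shelf, either way round below 0.25 rad) or (z of bar3_mid in the frame of square_shelf between 0.044 and 0.056 m and x of bar3_mid in the frame of square_shelf between -0.028 and 0.028 m and horizontal distance between bar3_mid and square_shelf below 0.066 m and angle between the x axis of bar3_mid and the x axis of square_shelf, either way round below 0.25 rad)) and ((z of bar4_mid in the frame of square_shelf between 0.004 and 0.016 m and x of bar4_mid in the frame of square_shelf between -0.028 and 0.028 m and horizontal distance between bar4_mid and square_shelf between 0.028 and 0.066 m and angle between the x axis of bar4_mid and the x axis of square_shelf, either way round below 0.25 rad) or (z of bar4_mid in the frame of square_shelf between 0.024 and 0.036 m and y of bar4_mid in the frame of square_shelf between -0.028 and 0.028 m and horizontal distance between bar4_mid and square_shelf between 0.028 and 0.066 m and angle between the x axis of bar4_mid and the y axis of square_shelf, either way round below 0.25 rad) or (z of bar4_mid in the frame of square_shelf between 0.044 and 0.056 m and x of bar4_mid in the frame of square_shelf between -0.028 and 0.028 m and horizontal distance between bar4_mid and square_shelf below 0.066 m and angle between the x axis of bar4_mid and the x axis of square_shelf, either way round below 0.25 rad)) and ((z of bar5_mid in the frame of square_shelf between 0.004 and 0.016 m and x of bar5_mid in the frame of square_shelf between -0.028 and 0.028 m and horizontal distance between bar5_mid and square_shelf between 0.028 and 0.066 m and angle between the x axis of bar5_mid and the x axis of square_shelf, either way round below 0.25 rad) or (z of bar5_mid in the frame of square_shelf between 0.024 and 0.036 m and y of bar5_mid in the frame of square_shelf between -0.028 and 0.028 m and horizontal distance between bar5_mid and square_shelf between 0.028 and 0.066 m and angle between the x axis of bar5_mid and the y axis of square_shelf, either way round below 0.25 rad) or (z of bar5_mid in the frame of square_shelf between 0.044 and 0.056 m and x of bar5_mid in the frame of square_shelf between -0.028 and 0.028 m and horizontal distance between bar5_mid and square_shelf below 0.066 m and angle between the x axis of bar5_mid and the x axis of square_shelf, either way round below 0.25 rad)) and ((z of bar6_mid in the frame of square_shelf between 0.004 and 0.016 m and x of bar6_mid in the frame of square_shelf between -0.028 and 0.028 m and horizontal distance between bar6_mid and square_shelf between 0.028 and 0.066 m and angle between the x axis of bar6_mid and the x axis of square_shelf, either way round below 0.25 rad) or (z of bar6_mid in the frame of square_shelf between 0.024 and 0.036 m and y of bar6_mid in the frame of square_shelf between -0.028 and 0.028 m and horizontal distance between bar6_mid and square_shelf between 0.028 and 0.066 m and angle between the x axis of bar6_mid and the y axis of square_shelf, either way round below 0.25 rad) or (z of bar6_mid in the frame of square_shelf between 0.044 and 0.056 m and x of bar6_mid in the frame of square_shelf between -0.028 and 0.028 m and horizontal distance between bar6_mid and square_shelf below 0.066 m and angle between the x axis of bar6_mid and the x axis of square_shelf, either way round below 0.25 rad))) or (((z of bar1_mid in the frame of square_shelf between 0.004 and 0.016 m and y of bar1_mid in the frame of square_shelf between -0.028 and 0.028 m and horizontal distance between bar1_mid and square_shelf between 0.028 and 0.066 m and angle between the x axis of bar1_mid and the y axis of square_shelf, either way round below 0.25 rad) or (z of bar1_mid in the frame of square_shelf between 0.024 and 0.036 m and x of bar1_mid in the frame of square_shelf between -0.028 and 0.028 m and horizontal distance between bar1_mid and square_shelf between 0.028 and 0.066 m and angle between the x axis of bar1_mid and the x axis of square_shelf, either way round below 0.25 rad) or (z of bar1_mid in the frame of square_shelf between 0.044 and 0.056 m and y of bar1_mid in the frame of square_shelf between -0.028 and 0.028 m and horizontal distance between bar1_mid and square_shelf below 0.066 m and angle between the x axis of bar1_mid and the y axis of square_shelf, either way round below 0.25 rad)) and ((z of bar2_mid in the frame of square_shelf between 0.004 and 0.016 m and y of bar2_mid in the frame of square_shelf between -0.028 and 0.028 m and horizontal distance between bar2_mid and square_shelf between 0.028 and 0.066 m and angle between the x axis of bar2_mid and the y axis of square_shelf, either way round below 0.25 rad) or (z of bar2_mid in the frame of square_shelf between 0.024 and 0.036 m and x of bar2_mid in the frame of square_shelf between -0.028 and 0.028 m and horizontal distance between bar2_mid and square_shelf between 0.028 and 0.066 m and angle between the x axis of bar2_mid and the x axis of square_shelf, either way round below 0.25 rad) or (z of bar2_mid in the frame of square_shelf between 0.044 and 0.056 m and y of bar2_mid in the frame of square_shelf between -0.028 and 0.028 m and horizontal distance between bar2_mid and square_shelf below 0.066 m and angle between the x axis of bar2_mid and the y axis of square_shelf, either way round below 0.25 rad)) and ((z of bar3_mid in the frame of square_shelf between 0.004 and 0.016 m and y of bar3_mid in the frame of square_shelf between -0.028 and 0.028 m and horizontal distance between bar3_mid and square_shelf between 0.028 and 0.066 m and angle between the x axis of bar3_mid and the y axis of square_shelf, either way round below 0.25 rad) or (z of bar3_mid in the frame of square_shelf between 0.024 and 0.036 m and x of bar3_mid in the frame of square_shelf between -0.028 and 0.028 m and horizontal distance between bar3_mid and square_shelf between 0.028 and 0.066 m and angle between the x axis of bar3_mid and the x axis of square_shelf, either way round below 0.25 rad) or (z of bar3_mid in the frame of square_shelf between 0.044 and 0.056 m and y of bar3_mid in the frame of square_shelf between -0.028 and 0.028 m and horizontal distance between bar3_mid and square_shelf below 0.066 m and angle between the x axis of bar3_mid and the y axis of square_shelf, either way round below 0.25 rad)) and ((z of bar4_mid in the frame of square_shelf between 0.004 and 0.016 m and y of bar4_mid in the frame of square_shelf between -0.028 and 0.028 m and horizontal distance between bar4_mid and square_shelf between 0.028 and 0.066 m and angle between the x axis of bar4_mid and the y axis of square_shelf, either way round below 0.25 rad) or (z of bar4_mid in the frame of square_shelf between 0.024 and 0.036 m and x of bar4_mid in the frame of square_shelf between -0.028 and 0.028 m and horizontal distance between bar4_mid and square_shelf between 0.028 and 0.066 m and angle between the x axis of bar4_mid and the x axis of square_shelf, either way round below 0.25 rad) or (z of bar4_mid in the frame of square_shelf between 0.044 and 0.056 m and y of bar4_mid in the frame of square_shelf between -0.028 and 0.028 m and horizontal distance between bar4_mid and square_shelf below 0.066 m and angle between the x axis of bar4_mid and the y axis of square_shelf, either way round below 0.25 rad)) and ((z of bar5_mid in the frame of square_shelf between 0.004 and 0.016 m and y of bar5_mid in the frame of square_shelf between -0.028 and 0.028 m and horizontal distance between bar5_mid and square_shelf between 0.028 and 0.066 m and angle between the x axis of bar5_mid and the y axis of square_shelf, either way round below 0.25 rad) or (z of bar5_mid in the frame of square_shelf between 0.024 and 0.036 m and x of bar5_mid in the frame of square_shelf between -0.028 and 0.028 m and horizontal distance between bar5_mid and square_shelf between 0.028 and 0.066 m and angle between the x axis of bar5_mid and the x axis of square_shelf, either way round below 0.25 rad) or (z of bar5_mid in the frame of square_shelf between 0.044 and 0.056 m and y of bar5_mid in the frame of square_shelf between -0.028 and 0.028 m and horizontal distance between bar5_mid and square_shelf below 0.066 m and angle between the x axis of bar5_mid and the y axis of square_shelf, either way round below 0.25 rad)) and ((z of bar6_mid in the frame of square_shelf between 0.004 and 0.016 m and y of bar6_mid in the frame of square_shelf between -0.028 and 0.028 m and horizontal distance between bar6_mid and square_shelf between 0.028 and 0.066 m and angle between the x axis of bar6_mid and the y axis of square_shelf, either way round below 0.25 rad) or (z of bar6_mid in the frame of square_shelf between 0.024 and 0.036 m and x of bar6_mid in the frame of square_shelf between -0.028 and 0.028 m and horizontal distance between bar6_mid and square_shelf between 0.028 and 0.066 m and angle between the x axis of bar6_mid and the x axis of square_shelf, either way round below 0.25 rad) or (z of bar6_mid in the frame of square_shelf between 0.044 and 0.056 m and y of bar6_mid in the frame of square_shelf between -0.028 and 0.028 m and horizontal distance between bar6_mid and square_shelf below 0.066 m and angle between the x axis of bar6_mid and the y axis of square_shelf, either way round below 0.25 rad)))) and height (world z) of each of bead4_center, bead5_center, bead6_center, bead7_center, bead8_center, bead9_center above 0.085 m and linear speed of each of saggar, bar1, bar2, bar3, bar4, bar5, bar6 below 0.02 m/s); the robot touches nothing.
It fails at once if a bead of the rows behind left the tray (height (world z) of any of bead4_center, bead5_center, bead6_center, bead7_center, bead8_center, bead9_center below 0.07 m).
It fails at once if the glaze jar was disturbed (moved over 4 cm) (distance of glaze_jar from where it was at the start of the episode above 0.04 m).
It fails at once if the brush was disturbed (moved over 4 cm) (distance of brush from where it was at the start of the episode above 0.04 m).
Of bar1, bar2, bar3, bar4, bar5, bar6 only 4 to 6 are there at a start; the rules pass over those that are not, and their reading is None.
At some moment in a run one of saggar may be knocked a few centimetres aside while the robot is not near it.
Once in a run the grip may slacken for a moment while it holds something.
It also fails if it takes over 210 s, if anything falls off the work surface, if the arm or the gripper's body presses on something with over 40 N, if the wrist force passes 120 N, or if a joint passes its speed limit or range.

## Working session

There is one attempt and no reset: what is moved stays moved. The work goes in short steps, Python scripts to look and compute and a tool call to move; the robot and the scene stay as the last step left them, time stands still between calls to the robot, and variables do not carry over. Pictures are saved under pics/ and viewed, at most 14 in all, crops included, and the job is handed in when it is done.

Besides the shell and the picture viewer there is one more tool, called as name(argument=value, ...), one argument or row to a line, values as JSON. servo_tool: Moves the arm, as the interface text tells. Its arguments: {"type":"object","properties":{"rows":{"type":"array","items":{"type":"array"}}},"required":["rows"]}

```bash
mkdir -p pics
cat > h.py <<'E'
import numpy as np, cv2
from workcell import r
def cal(n):
    c=r.calibration(n); f=200/np.tan(np.radians(c["vfov"])/2)
    return np.array([[f,0,c["cx"]],[0,f,c["cy"]],[0,0,1.]]),np.array(c["D"],float),np.array(c["rvec"],float),np.array(c["tvec"],float)
def cast(n,px,z):
    K,D,rv,tv=cal(n); R=cv2.Rodrigues(rv)[0]
    u=cv2.undistortPoints(np.array(px,float).reshape(-1,1,2),K,D)[:,0]
    d=np.c_[u,np.ones(len(u))]@R; o=-R.T@tv
    return o+d*((z-o[2])/d[:,2])[:,None]
def proj(n,P):
    K,D,rv,tv=cal(n); return cv2.projectPoints(np.array(P,float).reshape(-1,1,3),rv,tv,K,D)[0][:,0]
def snap(n,name):
    a=r.camera(n); cv2.imwrite(f"pics/{name}.png",a[:,:,::-1]); return a
E
python3 - <<'E'
from h import *
for n in("top","side"):
    snap(n,n+"0"); c=r.calibration(n);print(c); R=cv2.Rodrigues(np.array(c["rvec"],float))[0];print(-R.T@np.array(c["tvec"]))
s=r.sense();print(s,r.grasp_offset)
E
```

```text
{'vfov': 55.43069898906746, 'cx': 316.3813844695565, 'cy': 197.15844498785526, 'D': array([-0.08512091,  0.        ,  0.        ,  0.        ,  0.        ]), 'rvec': array([ 2.10851004, -2.16525687,  0.13120443]), 'tvec': array([0.01495353, 0.57550569, 1.14293886])}
[ 0.40581395 -0.02297786  1.21347711]
{'vfov': 44.55225255123414, 'cx': 318.0174605589447, 'cy': 196.23403916290502, 'D': array([-0.08497426,  0.        ,  0.        ,  0.        ,  0.        ]), 'rvec': array([ 0.38676543, -2.78626802,  1.17058395]), 'tvec': array([0.54940425, 0.16667338, 1.21373546])}
[0.33867137 0.87140322 0.96370998]
{'t': 0.1, 'joint_positions': array([ 1.28601871e+00,  2.38755969e-01, -1.41925567e-02,  1.31916900e+00,
        1.33888822e-05,  1.57080670e+00]), 'qvel': array([ 0.0014159 , -0.00197892,  0.00155728,  0.00126178, -0.00049056,
       -0.0008289 ]), 'effort': array([-5.55046518e-04, -5.39722252e+01,  3.46999848e+01,  1.33670733e-02,
        5.42014936e-05, -6.03886861e-07]), 'tool_pos': array([0.14738748, 0.50350039, 0.23071464]), 'eef_rot': array([[-9.59721234e-01,  2.80953742e-01, -3.84033412e-04],
       [ 2.80954004e-01,  9.59720402e-01, -1.26422781e-03],
       [ 1.33751660e-05, -1.32120200e-03, -9.99999127e-01]]), 'force': array([-0.57250568, -0.02773037,  0.09307665]), 'moment': array([ 0.02029232, -0.01895896, -0.02991056]), 'grip_force': 0.0, 'width': 0.08553466324263714} -0.0187
```

View pics/top0.png

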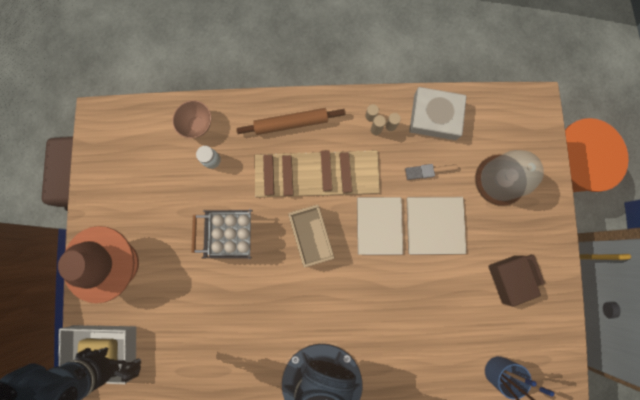

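View pics/side0.png

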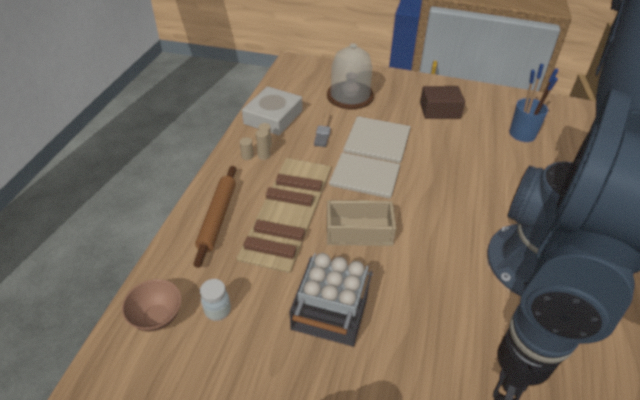

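```bash
cat >> h.py <<'E'
def rects(a,m,box,amin=60):
    x0,y0,x1,y1=box; mm=np.zeros(m.shape,np.uint8); mm[y0:y1,x0:x1]=m[y0:y1,x0:x1]
    cs,_=cv2.findContours(mm,cv2.RETR_EXTERNAL,cv2.CHAIN_APPROX_NONE)
    return [cv2.minAreaRect(c) for c in cs if cv2.contourArea(c)>amin]
def world(n,rc,z):
    w=cast(n,[rc[0]],z)[0]; b=cast(n,cv2.boxPoints(rc),z)[:,:2]
    e=[b[1]-b[0],b[2]-b[1]]; l=[np.hypot(*v)for v in e]; i=int(np.argmax(l)); v=e[i]
    return w[:2].round(4),np.round(sorted(l),3),round(float((np.degrees(np.arctan2(v[1],v[0]))+90)%180-90),1)
E
python3 - <<'E'
from h import *
a=cv2.cvtColor(cv2.imread("pics/top0.png"),cv2.COLOR_BGR2RGB); h=cv2.cvtColor(a,cv2.COLOR_RGB2HSV)
for p in[(269,175),(260,180),(315,235),(303,220),(380,225),(435,225),(300,260),(235,180),(195,235)]: print(p,a[p[1],p[0]],h[p[1],p[0]])
v=h[:,:,2];s=h[:,:,1]
for rc in rects(a,((v<135)).astype(np.uint8),(255,148,380,198)): print("bar",world("top",rc,.032),rc)
for rc in rects(a,((s<75)&(v>150)).astype(np.uint8),(350,190,475,262)): print("shelf",world("top",rc,.015),rc)
c=cv2.resize(a[140:270,180:480],None,fx=2.6,fy=2.6,interpolation=cv2.INTER_CUBIC);cv2.imwrite("pics/c1.png",c[:,:,::-1])
E
```

```text
(269, 175) [121  87  69] [ 10 110 121]
(260, 180) [207 175 129] [ 18  96 207]
(315, 235) [187 162 130] [ 17  78 187]
(303, 220) [140 122  97] [ 17  78 140]
(380, 225) [202 189 167] [ 19  44 202]
(435, 225) [199 187 165] [ 19  44 199]
(300, 260) [182 143 106] [ 15 106 182]
(235, 180) [175 137 101] [ 15 108 175]
(195, 235) [108  78  55] [ 13 125 108]
bar (array([0.6472, 0.0818]), array([0.051, 0.129]), -1.0) ((290.0, 176.0), (40.0, 16.0), 90.0)
bar (array([0.6497, 0.1471]), array([0.044, 0.138]), 6.9) ((269.4778747558594, 175.8318634033203), (42.475990295410156, 13.619451522827148), 82.50414276123047)
bar (array([ 0.6497, -0.1008]), array([0.041, 0.136]), 3.0) ((347.6282958984375, 173.53485107421875), (42.314449310302734, 12.84990406036377), 84.64418029785156)
bar (array([ 0.6599, -0.0343]), array([0.032, 0.13 ]), 0.0) ((326.5155944824219, 170.98336791992188), (40.23713302612305, 10.059283256530762), 88.15238952636719)
shelf (array([ 0.4786, -0.3747]), array([0.181, 0.187]), 88.4) ((436.0, 225.5), (57.0, 58.0), 90.0)
shelf (array([ 0.4839, -0.196 ]), array([0.143, 0.18 ]), -3.1) ((379.5, 225.5), (57.0, 45.0), 90.0)
```

View pics/c1.png

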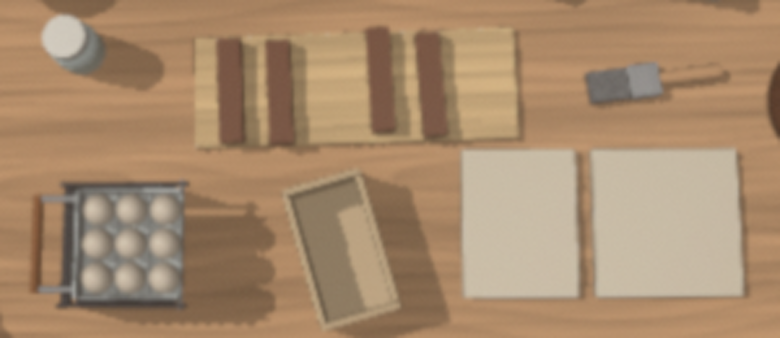

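```bash
cat > seg.py <<'E'
from h import *
import sys
def seg(img):
    a=cv2.resize(img,None,fx=4,fy=4,interpolation=cv2.INTER_CUBIC); h=cv2.cvtColor(a,cv2.COLOR_RGB2HSV).astype(int); return a,h[...,0],h[...,1],h[...,2]
def s4(rc): return ((rc[0][0]-1.5)/4,(rc[0][1]-1.5)/4),(rc[1][0]/4,rc[1][1]/4),rc[2]
def find(m,box,z,amin=1000,n="top"):
    k=np.ones((5,5),np.uint8); m=cv2.morphologyEx(m.astype(np.uint8),cv2.MORPH_OPEN,k)
    return [world(n,s4(rc),z)+(np.round(s4(rc)[0],1),) for rc in rects(None,m,[4*b for b in box],amin)]
E
python3 - <<'E'
from seg import *
a,h,s,v=seg(cv2.cvtColor(cv2.imread("pics/top0.png"),cv2.COLOR_BGR2RGB))
for t in(12,13,14):
  for o in find((h<=t)&(v<150),(250,148,382,198),.032): print("bar",t,*o)
for t in(56,64,72):
  for o in find((s<t)&(v>120),(350,190,475,262),.015): print("shelf",t,*o)
for t in(86,92):
  for o in find((s<t),(285,195,350,275),.068): print("sag",t,*o)
for o in find((h<13)&(v<150)&(s>120),(185,200,201,260),.092,300): print("handle",*o)
for o in find((s<70)&(v>165),(208,210,252,255),.1,300): print("bead",*o)
for o in find((s<70),(195,200,260,262),.1,300): print("tray",*o)
E
```

```text
bar 12 [0.6499 0.0908] [0.028 0.128] 1.6 [287.2 175.2]
bar 12 [0.6544 0.1511] [0.028 0.128] 1.3 [268.2 174.4]
bar 12 [ 0.6549 -0.0942] [0.027 0.126] 2.9 [345.5 172. ]
bar 12 [ 0.6629 -0.0328] [0.027 0.128] 2.1 [326.  170.1]
bar 13 [0.6495 0.0903] [0.03 0.13] 1.5 [287.3 175.3]
bar 13 [0.6544 0.151 ] [0.03  0.131] 1.3 [268.2 174.4]
bar 13 [ 0.655  -0.0941] [0.029 0.13 ] 2.7 [345.5 172. ]
bar 13 [ 0.6632 -0.0326] [0.028 0.131] 2.0 [325.9 170. ]
bar 14 [0.6487 0.09  ] [0.032 0.134] 1.1 [287.4 175.6]
bar 14 [0.6541 0.1508] [0.031 0.132] 1.6 [268.3 174.5]
bar 14 [ 0.6554 -0.0941] [0.031 0.132] 2.6 [345.4 171.8]
bar 14 [ 0.6628 -0.033 ] [0.03  0.132] 2.0 [326.1 170.1]
shelf 56 [ 0.4831 -0.1964] [0.142 0.177] -3.1 [379.6 225.8]
shelf 56 [ 0.4795 -0.3753] [0.18  0.184] 89.4 [436.2 225.2]
shelf 64 [ 0.4835 -0.1968] [0.144 0.18 ] -3.1 [379.8 225.6]
shelf 64 [ 0.4792 -0.3752] [0.18  0.187] 89.0 [436.1 225.3]
shelf 72 [ 0.4835 -0.1968] [0.146 0.181] -3.1 [379.8 225.6]
shelf 72 [ 0.4794 -0.3749] [0.182 0.189] 89.2 [436.1 225.2]
sag 86 [0.4563 0.0195] [0.096 0.168] 15.0 [310.6 235.4]
sag 92 [0.4562 0.019 ] [0.099 0.171] 14.6 [310.7 235.5]
bead [0.4271 0.2233] [0.023 0.024] 44.8 [240.9 246.6]
bead [0.4279 0.2626] [0.021 0.025] 0.1 [227.6 246.6]
bead [0.429  0.3003] [0.02  0.024] 0.4 [215.  246.5]
bead [0.4659 0.2225] [0.022 0.025] -0.1 [241.1 233.4]
bead [0.4671 0.2617] [0.022 0.024] 0.2 [228.  233.2]
bead [0.468  0.2999] [0.02  0.024] 0.5 [215.2 233.2]
bead [0.5059 0.2608] [0.021 0.024] 0.3 [228.4 220.1]
bead [0.5064 0.2988] [0.02  0.025] 0.5 [215.8 220.2]
bead [0.5053 0.2218] [0.021 0.024] 0.0 [241.4 220. ]
tray [0.4677 0.2776] [0.145 0.168] 87.3 [222.7 233.2]
```

servo_tool(
  rows=[
    [0.18, [0, 0, 0], -0.815],
    [0.18, [0, 0, 0], -0.815],
    [0.18, [0, 0, 0], -0.815],
    [0.18, [0, 0, 0], -0.815],
    [0.18, [0, 0, 0], 0],
  ],
)

```text
t: 0.52
tool_pos: [0.1474, 0.5036, 0.2309]
eef_rot: [[-1.0, -0.003, -0.0], [-0.003, 1.0, -0.001], [0.0, -0.001, -1.0]]
force: [-0.3, -0.1, 0.1]
width: 0.0507
grip_force: 0.0
```

servo_tool(
  rows=[
    [0.18, [-0.966, -0.671, 0], 0],
    [0.18, [-0.966, -0.671, 0], 0],
    [0.18, [-0.966, -0.671, 0], 0],
    [0.18, [-0.966, -0.671, 0], 0],
    [0.18, [-0.966, -0.671, 0], 0],
  ],
)

```text
t: 0.93
tool_pos: [0.269, 0.4189, 0.2311]
eef_rot: [[-1.0, 0.003, -0.0], [0.003, 1.0, -0.0], [0.0, -0.0, -1.0]]
force: [0.8, 1.2, 0.4]
width: 0.0503
grip_force: 0.0
```

servo_tool(
  rows=[
    [0.18, [-0.966, -0.671, 0], 0],
    [0.18, [-0.966, -0.671, 0], 0],
    [0.18, [-0.966, -0.671, 0], 0],
    [0.18, [-0.966, -0.671, 0], 0],
    [0.18, [-0.966, -0.671, 0], 0],
  ],
)

```text
t: 1.35
tool_pos: [0.3899, 0.3349, 0.2312]
eef_rot: [[-1.0, 0.003, -0.0], [0.003, 1.0, -0.0], [0.0, -0.0, -1.0]]
force: [0.9, -0.1, 0.7]
width: 0.0503
grip_force: 0.0
```

servo_tool(
  rows=[
    [0.18, [-0.966, -0.671, 0], 0],
    [0.18, [-0.966, -0.671, 0], 0],
    [0.18, [-0.966, -0.671, 0], 0],
    [0.18, [-0.966, -0.671, 0], 0],
    [0.18, [-0.966, -0.671, 0], 0],
  ],
)

```text
t: 1.77
tool_pos: [0.5107, 0.251, 0.2311]
eef_rot: [[-1.0, 0.003, -0.0], [0.003, 1.0, -0.0], [0.0, -0.0, -1.0]]
force: [-0.2, 0.8, -0.2]
width: 0.0505
grip_force: 0.0
```

servo_tool(
  rows=[
    [0.18, [-0.966, -0.671, 0.9], 0],
    [0.18, [-0.966, -0.671, 0.9], 0],
    [0.18, [-0.966, -0.671, 0.9], 0],
    [0.18, [-0.966, -0.671, 0.9], 0],
    [0.18, [0, 0, 0], 0],
  ],
)

```text
t: 2.18
tool_pos: [0.6077, 0.1813, 0.1358]
eef_rot: [[-1.0, 0.006, -0.005], [0.006, 1.0, -0.003], [0.005, -0.003, -1.0]]
force: [-1.3, 0.2, -1.3]
width: 0.0504
grip_force: 0.0
```

servo_tool(
  rows=[
    [0.18, [-0.95, -0.62, 0], 0],
    [0.18, [-0.95, -0.62, 0], 0],
    [0.18, [0, 0, 0], 0],
    [0.18, [0, 0, 0], 0],
  ],
)

```text
t: 2.52
tool_pos: [0.6542, 0.1532, 0.1407]
eef_rot: [[-1.0, 0.004, -0.001], [0.004, 1.0, -0.0], [0.001, -0.0, -1.0]]
force: [-1.3, -0.1, 0.4]
width: 0.0506
grip_force: 0.0
```

servo_tool(
  rows=[
    [0.18, [0, 0, 0.95], 0],
    [0.18, [0, 0, 0.95], 0],
    [0.18, [0, 0, 0.95], 0],
    [0.18, [0, 0, 0.95], 0],
    [0.18, [0, 0, 0], 0],
  ],
)

```text
t: 2.93
tool_pos: [0.6498, 0.1541, 0.0419]
eef_rot: [[-1.0, 0.001, -0.007], [0.001, 1.0, -0.002], [0.007, -0.002, -1.0]]
force: [-1.0, -0.1, -0.0]
width: 0.0504
grip_force: 0.0
```

servo_tool(
  rows=[
    [0.18, [0, -0.09, 0.6], 0],
    [0.18, [0, 0, 0.58], 0],
    [0.18, [0, 0, 0], 0],
    [-1, [0, 0, 0], 0],
    [-1, [0, 0, 0], 0],
  ],
)

```text
t: 3.35
tool_pos: [0.6541, 0.1523, 0.0187]
eef_rot: [[-1.0, 0.0, 0.001], [0.0, 1.0, 0.001], [-0.001, 0.001, -1.0]]
force: [-4.8, 0.1, 2.3]
width: 0.0283
grip_force: 59.5
```

servo_tool(
  rows=[
    [-1, [0, 0, 0], 0],
    [-1, [0, 0, 0], 0],
    [-1, [0, 0, 0], 0],
  ],
)

```text
t: 3.6
tool_pos: [0.6544, 0.1521, 0.0187]
eef_rot: [[-1.0, 0.0, 0.002], [0.0, 1.0, 0.001], [-0.002, 0.001, -1.0]]
force: [-2.6, 0.8, 6.9]
width: 0.0289
grip_force: 60.2
```

servo_tool(
  rows=[
    [-1, [0, 0, -0.6], 0],
    [-1, [0, 0, -1], 0],
    [-1, [0, 0, -1], 0],
    [-1, [0, 0, -1], 0],
    [-1, [0, 0, -0.5], 0],
  ],
)

```text
t: 4.02
tool_pos: [0.6549, 0.1519, 0.1234]
eef_rot: [[-1.0, 0.001, 0.004], [0.001, 1.0, 0.001], [-0.004, 0.001, -1.0]]
force: [-0.4, -0.5, -0.9]
width: 0.0283
grip_force: 59.4
```

servo_tool(
  rows=[
    [-1, [0.35, -0.974, 0], 0],
    [-1, [0.35, -0.974, 0], 0],
    [-1, [0.35, -0.974, 0], 0],
    [-1, [0.35, -0.974, 0], 0],
    [-1, [0.35, -0.974, 0], 0],
  ],
)

```text
t: 4.43
tool_pos: [0.6095, 0.029, 0.12]
eef_rot: [[-1.0, 0.0, 0.001], [0.0, 1.0, -0.0], [-0.001, -0.0, -1.0]]
force: [-0.2, 0.9, -1.8]
width: 0.029
grip_force: 39.1
```

servo_tool(
  rows=[
    [-1, [0.35, -0.974, 0], 0],
    [-1, [0.35, -0.974, 0], 0],
    [-1, [0.35, -0.974, 0], 0],
    [-1, [0.35, -0.974, 0], 0],
    [-1, [0.35, -0.974, 0], 0],
  ],
)

```text
t: 4.85
tool_pos: [0.5657, -0.0929, 0.1201]
eef_rot: [[-1.0, 0.0, 0.001], [0.0, 1.0, -0.0], [-0.001, -0.0, -1.0]]
force: [0.2, 0.1, -1.5]
width: 0.0283
grip_force: 65.0
```

servo_tool(
  rows=[
    [-1, [0.35, -0.974, 0], 0],
    [-1, [0.35, -0.974, 0], 0],
    [-1, [0.35, -0.974, 0], 0],
    [-1, [0.35, -0.974, 0], 0],
    [-1, [0.35, -0.974, 0], 0],
  ],
)

```text
t: 5.27
tool_pos: [0.522, -0.2147, 0.1201]
eef_rot: [[-1.0, 0.0, 0.001], [0.0, 1.0, -0.001], [-0.001, -0.001, -1.0]]
force: [1.3, 0.3, -1.0]
width: 0.0283
grip_force: 65.0
```

servo_tool(
  rows=[
    [-1, [0.35, -0.974, 0], 0],
    [-1, [0.35, -0.974, 0], 0],
    [-1, [0.35, -0.974, 0], 0],
    [-1, [0.35, -0.974, 0], 0],
    [-1, [0.35, -0.974, 0], 0],
  ],
)

```text
t: 5.68
tool_pos: [0.4781, -0.3365, 0.1201]
eef_rot: [[-1.0, 0.001, 0.001], [0.001, 1.0, -0.001], [-0.001, -0.001, -1.0]]
force: [-0.2, 0.0, -1.4]
width: 0.0283
grip_force: 65.0
```

servo_tool(
  rows=[
    [-1, [0, 0, 0], 0],
    [-1, [0, 0, 0], 0],
    [-1, [0, 0, 0.8], 0],
    [-1, [0, 0, 0.8], 0],
    [-1, [0, 0, 0], 0],
  ],
)

```text
t: 6.1
tool_pos: [0.4772, -0.3332, 0.0766]
eef_rot: [[-1.0, -0.0, -0.004], [-0.0, 1.0, 0.003], [0.004, 0.003, -1.0]]
force: [-0.8, 0.2, -1.7]
width: 0.0285
grip_force: 65.1
```

servo_tool(
  rows=[
    [-1, [0, 0, 0.8], 0],
    [-1, [0, 0, 0.7], 0],
    [-1, [0, 0, 0.5], 0],
    [-1, [0, 0, 0.3], 0],
    [-1, [0, 0, 0], 0],
  ],
)

```text
t: 6.52
tool_pos: [0.4789, -0.3346, 0.0218]
eef_rot: [[-1.0, -0.001, -0.0], [-0.001, 1.0, 0.0], [0.0, 0.0, -1.0]]
force: [0.7, -0.9, -1.1]
width: 0.028
grip_force: 66.8
```

servo_tool(
  rows=[
    [0.18, [0, 0, 0], 0],
    [0.18, [0, 0, 0], 0],
    [0.18, [0, 0, 0], 0],
    [0.18, [0, 0, -0.5], 0],
    [0.18, [0, 0, -1], 0],
  ],
)

```text
t: 6.93
tool_pos: [0.4772, -0.3342, 0.0579]
eef_rot: [[-1.0, 0.0, -0.004], [0.0, 1.0, 0.002], [0.004, 0.002, -1.0]]
force: [0.6, 0.3, -0.5]
width: 0.0505
grip_force: 0.0
```

servo_tool(
  rows=[
    [0.18, [0, 0, -1], 0],
    [0.18, [0, 0, -1], 0],
    [0.18, [0, 0, -0.5], 0],
    [0.18, [-0.378, 0.9456, 0], 0],
    [0.18, [-0.378, 0.9456, 0], 0],
  ],
)

```text
t: 7.35
tool_pos: [0.4982, -0.2888, 0.1238]
eef_rot: [[-1.0, 0.003, 0.003], [0.003, 1.0, -0.002], [-0.003, -0.002, -1.0]]
force: [0.6, -0.3, -0.3]
width: 0.0503
grip_force: 0.0
```

servo_tool(
  rows=[
    [0.18, [-0.378, 0.9456, 0], 0],
    [0.18, [-0.378, 0.9456, 0], 0],
    [0.18, [-0.378, 0.9456, 0], 0],
    [0.18, [-0.378, 0.9456, 0], 0],
    [0.18, [-0.378, 0.9456, 0], 0],
  ],
)

```text
t: 7.77
tool_pos: [0.5453, -0.1687, 0.1226]
eef_rot: [[-1.0, 0.0, 0.001], [0.0, 1.0, -0.0], [-0.001, -0.0, -1.0]]
force: [1.0, -0.4, 0.4]
width: 0.0502
grip_force: 0.0
```

servo_tool(
  rows=[
    [0.18, [-0.378, 0.9456, 0], 0],
    [0.18, [-0.378, 0.9456, 0], 0],
    [0.18, [-0.378, 0.9456, 0], 0],
    [0.18, [-0.378, 0.9456, 0], 0],
    [0.18, [-0.378, 0.9456, 0], 0],
  ],
)

```text
t: 8.18
tool_pos: [0.5926, -0.0504, 0.1225]
eef_rot: [[-1.0, 0.0, 0.001], [0.0, 1.0, -0.0], [-0.001, -0.0, -1.0]]
force: [0.6, -0.7, -0.8]
width: 0.0507
grip_force: 0.0
```

servo_tool(
  rows=[
    [0.18, [-0.378, 0.9456, 0], 0],
    [0.18, [-0.378, 0.9456, 0], 0],
    [0.18, [-0.378, 0.9456, 0], 0],
    [0.18, [-0.378, 0.9456, 0], 0],
    [0.18, [-0.378, 0.9456, 0], 0],
  ],
)

```text
t: 8.6
tool_pos: [0.6398, 0.0679, 0.1225]
eef_rot: [[-1.0, 0.0, 0.001], [0.0, 1.0, -0.0], [-0.001, -0.0, -1.0]]
force: [0.2, -0.1, 0.2]
width: 0.0504
grip_force: 0.0
```

servo_tool(
  rows=[
    [0.18, [-0.378, 0.9456, 0], 0],
    [0.18, [0, 0, 0], 0],
    [0.18, [0, 0, 0], 0],
    [0.18, [0, 0, 0], 0],
  ],
)

```text
t: 8.93
tool_pos: [0.6486, 0.09, 0.122]
eef_rot: [[-1.0, -0.0, -0.0], [-0.0, 1.0, -0.0], [0.0, -0.0, -1.0]]
force: [-0.5, -0.2, -0.1]
width: 0.0503
grip_force: 0.0
```

servo_tool(
  rows=[
    [0.18, [0, 0, 0.9], 0],
    [0.18, [0, 0, 0.9], 0],
    [0.18, [0, 0, 0.9], 0],
    [0.18, [0, 0, 0.9], 0],
    [0.18, [0, 0, 0.56], 0],
  ],
)

```text
t: 9.35
tool_pos: [0.6475, 0.0886, 0.016]
eef_rot: [[-1.0, 0.002, -0.002], [0.002, 1.0, -0.001], [0.002, -0.001, -1.0]]
force: [-0.4, -0.3, 0.2]
width: 0.05
grip_force: 0.0
```

servo_tool(
  rows=[
    [0.18, [0, 0, 0], 0],
    [0.18, [0, 0, 0], 0],
    [-1, [0, 0, 0], 0],
    [-1, [0, 0, 0], 0],
    [-1, [0, 0, 0], 0],
  ],
)

```text
t: 9.77
tool_pos: [0.65, 0.0901, 0.0198]
eef_rot: [[-1.0, 0.001, 0.003], [0.001, 1.0, 0.0], [-0.003, 0.0, -1.0]]
force: [-1.1, 0.0, 6.6]
width: 0.0284
grip_force: 60.6
```

servo_tool(
  rows=[
    [-1, [0, 0, 0], 0],
    [-1, [0, 0, -0.6], 0],
    [-1, [0, 0, -1], 0],
    [-1, [0, 0, -1], 0],
    [-1, [0, 0, -1], 0],
  ],
)

```text
t: 10.18
tool_pos: [0.6487, 0.0901, 0.1095]
eef_rot: [[-1.0, 0.0, 0.0], [0.0, 1.0, -0.0], [-0.0, -0.0, -1.0]]
force: [1.9, 0.8, -2.4]
width: 0.0285
grip_force: 59.6
```

servo_tool(
  rows=[
    [-1, [0, 0, -0.6], 0],
    [-1, [0.326, -0.963, 0], 0],
    [-1, [0.326, -0.963, 0], 0],
    [-1, [0.326, -0.963, 0], 0],
    [-1, [0.326, -0.963, 0], 0],
  ],
)

```text
t: 10.6
tool_pos: [0.6159, -0.0069, 0.1237]
eef_rot: [[-1.0, -0.0, 0.001], [-0.0, 1.0, -0.0], [-0.001, -0.0, -1.0]]
force: [0.5, -0.8, -1.4]
width: 0.0283
grip_force: 59.6
```

servo_tool(
  rows=[
    [-1, [0.326, -0.963, 0], 0],
    [-1, [0.326, -0.963, 0], 0],
    [-1, [0.326, -0.963, 0], 0],
    [-1, [0.326, -0.963, 0], 0],
    [-1, [0.326, -0.963, 0], 0],
  ],
)

```text
t: 11.02
tool_pos: [0.575, -0.1276, 0.1237]
eef_rot: [[-1.0, 0.0, 0.001], [0.0, 1.0, -0.0], [-0.001, -0.0, -1.0]]
force: [0.5, -0.1, -0.5]
width: 0.0281
grip_force: 59.6
```

servo_tool(
  rows=[
    [-1, [0.326, -0.963, 0], 0],
    [-1, [0.326, -0.963, 0], 0],
    [-1, [0.326, -0.963, 0], 0],
    [-1, [0.326, -0.963, 0], 0],
    [-1, [0.326, -0.963, 0], 0],
  ],
)

```text
t: 11.43
tool_pos: [0.5342, -0.2481, 0.1237]
eef_rot: [[-1.0, 0.0, 0.001], [0.0, 1.0, -0.001], [-0.001, -0.001, -1.0]]
force: [1.0, 0.8, -1.0]
width: 0.0282
grip_force: 59.6
```

servo_tool(
  rows=[
    [-1, [0.326, -0.963, 0], 0],
    [-1, [0.326, -0.963, 0], 0],
    [-1, [0.326, -0.963, 0], 0],
    [-1, [0.326, -0.963, 0], 0],
    [-1, [0.326, -0.963, 0], 0],
  ],
)

```text
t: 11.85
tool_pos: [0.4934, -0.3685, 0.1237]
eef_rot: [[-1.0, 0.0, 0.001], [0.0, 1.0, -0.001], [-0.001, -0.001, -1.0]]
force: [0.8, 0.3, -0.8]
width: 0.0282
grip_force: 59.6
```

servo_tool(
  rows=[
    [-1, [0.326, -0.963, 0], 0],
    [-1, [0.326, -0.963, 0], 0],
    [-1, [0, 0, 0], 0],
    [-1, [0, 0, 0], 0],
    [-1, [0, 0, 0], 0],
  ],
)

```text
t: 12.27
tool_pos: [0.4775, -0.4151, 0.1232]
eef_rot: [[-1.0, 0.001, 0.0], [0.001, 1.0, 0.0], [-0.0, 0.0, -1.0]]
force: [-0.5, 1.0, -1.6]
width: 0.0284
grip_force: 59.6
```

servo_tool(
  rows=[
    [-1, [0, 0, 0.9], 0],
    [-1, [0, 0, 0.9], 0],
    [-1, [0, 0, 0.9], 0],
    [-1, [0, 0, 0.8], 0],
    [-1, [0, 0, 0.5], 0],
  ],
)

```text
t: 12.68
tool_pos: [0.4775, -0.4134, 0.0215]
eef_rot: [[-1.0, -0.001, -0.001], [-0.001, 1.0, 0.001], [0.001, 0.001, -1.0]]
force: [-6.1, 9.3, 47.6]
width: 0.0278
grip_force: 67.4
```

servo_tool(
  rows=[
    [-1, [0, 0, 0], 0],
    [-1, [0, 0, 0], 0],
    [0.18, [0, 0, 0], 0],
    [0.18, [0, 0, 0], 0],
    [0.18, [0, 0, 0], 0],
  ],
)

```text
t: 13.1
tool_pos: [0.478, -0.4153, 0.0235]
eef_rot: [[-1.0, -0.0, 0.001], [-0.0, 1.0, -0.001], [-0.001, -0.001, -1.0]]
force: [0.3, 0.1, -0.6]
width: 0.0504
grip_force: 0.0
```

servo_tool(
  rows=[
    [0.18, [0, 0, -0.5], 0],
    [0.18, [0, 0, -1], 0],
    [0.18, [0, 0, -1], 0],
    [0.18, [0, 0, -1], 0],
    [0.18, [0, 0, -0.5], 0],
  ],
)

```text
t: 13.52
tool_pos: [0.4785, -0.4161, 0.1265]
eef_rot: [[-1.0, 0.0, 0.003], [0.0, 1.0, -0.003], [-0.003, -0.003, -1.0]]
force: [0.5, -0.4, 1.2]
width: 0.0506
grip_force: 0.0
```

servo_tool(
  rows=[
    [0.18, [-0.546, 0.988, 0], 0],
    [0.18, [-0.546, 0.988, 0], 0],
    [0.18, [-0.546, 0.988, 0], 0],
    [0.18, [-0.546, 0.988, 0], 0],
    [0.18, [-0.546, 0.988, 0], 0],
  ],
)

```text
t: 13.93
tool_pos: [0.5464, -0.2908, 0.1234]
eef_rot: [[-1.0, 0.001, 0.001], [0.001, 1.0, -0.0], [-0.001, -0.0, -1.0]]
force: [1.2, -0.2, 0.0]
width: 0.0505
grip_force: 0.0
```

servo_tool(
  rows=[
    [0.18, [-0.546, 0.988, 0], 0],
    [0.18, [-0.546, 0.988, 0], 0],
    [0.18, [-0.546, 0.988, 0], 0],
    [0.18, [-0.546, 0.988, 0], 0],
    [0.18, [-0.546, 0.988, 0], 0],
  ],
)

```text
t: 14.35
tool_pos: [0.6148, -0.1671, 0.1234]
eef_rot: [[-1.0, 0.0, 0.001], [0.0, 1.0, -0.0], [-0.001, -0.0, -1.0]]
force: [1.2, -0.2, 0.2]
width: 0.0503
grip_force: 0.0
```

servo_tool(
  rows=[
    [0.18, [-0.546, 0.988, 0], 0],
    [0.18, [-0.546, 0.988, 0], 0],
    [0.18, [-0.546, 0.988, 0], 0],
    [0.18, [0, 0, 0], 0],
    [0.18, [0, 0, 0], 0],
  ],
)

```text
t: 14.77
tool_pos: [0.6556, -0.0928, 0.1229]
eef_rot: [[-1.0, -0.002, 0.0], [-0.002, 1.0, -0.0], [-0.0, -0.0, -1.0]]
force: [-0.1, -0.2, 0.1]
width: 0.0503
grip_force: 0.0
```

servo_tool(
  rows=[
    [0.18, [0, 0, 0], 0],
  ],
)

```text
t: 14.85
tool_pos: [0.6549, -0.0944, 0.1229]
eef_rot: [[-1.0, -0.0, -0.0], [-0.0, 1.0, -0.0], [0.0, -0.0, -1.0]]
force: [0.2, 0.2, -0.2]
width: 0.0504
grip_force: 0.0
```

servo_tool(
  rows=[
    [0.18, [0, 0, 0.9], 0],
    [0.18, [0, 0, 0.9], 0],
    [0.18, [0, 0, 0.9], 0],
    [0.18, [0, 0, 0.9], 0],
    [0.18, [0, 0, 0.56], 0],
  ],
)

```text
t: 15.27
tool_pos: [0.6534, -0.0956, 0.0168]
eef_rot: [[-1.0, 0.002, -0.002], [0.002, 1.0, 0.0], [0.002, 0.0, -1.0]]
force: [-0.3, -0.1, -0.1]
width: 0.0503
grip_force: 0.0
```

servo_tool(
  rows=[
    [0.18, [0, 0, 0], 0],
    [0.18, [0, 0, 0], 0],
    [-1, [0, 0, 0], 0],
    [-1, [0, 0, 0], 0],
    [-1, [0, 0, 0], 0],
  ],
)

```text
t: 15.68
tool_pos: [0.6561, -0.0948, 0.0208]
eef_rot: [[-1.0, 0.001, 0.003], [0.001, 1.0, -0.001], [-0.003, -0.001, -1.0]]
force: [-1.4, -1.8, 5.3]
width: 0.0285
grip_force: 60.0
```

servo_tool(
  rows=[
    [-1, [0, 0, 0], 0],
    [-1, [0, 0, -0.6], 0],
    [-1, [0, 0, -1], 0],
    [-1, [0, 0, -1], 0],
    [-1, [0, 0, -1], 0],
  ],
)

```text
t: 16.1
tool_pos: [0.655, -0.0943, 0.1105]
eef_rot: [[-1.0, 0.0, 0.0], [0.0, 1.0, -0.0], [-0.0, -0.0, -1.0]]
force: [0.8, -0.5, -1.5]
width: 0.0281
grip_force: 59.1
```

servo_tool(
  rows=[
    [-1, [0, 0, -0.6], 0.5],
    [-1, [0, 0, 0], 1],
    [-1, [0, 0, 0], 1],
    [-1, [0, 0, 0], 1],
    [-1, [0, 0, 0], 1],
  ],
)

```text
t: 16.52
tool_pos: [0.6553, -0.0943, 0.1248]
eef_rot: [[-0.922, 0.387, 0.001], [0.387, 0.922, -0.0], [-0.001, 0.0, -1.0]]
force: [0.1, 0.2, -0.9]
width: 0.0286
grip_force: 59.1
```

servo_tool(
  rows=[
    [-1, [0, 0, 0], 1],
    [-1, [0, 0, 0], 1],
    [-1, [0, 0, 0], 1],
    [-1, [0, 0, 0], 1],
    [-1, [0, 0, 0], 1],
  ],
)

```text
t: 16.93
tool_pos: [0.6552, -0.0943, 0.1246]
eef_rot: [[-0.672, 0.74, 0.001], [0.74, 0.672, -0.0], [-0.001, 0.001, -1.0]]
force: [0.4, -1.0, -1.3]
width: 0.0279
grip_force: 59.1
```

servo_tool(
  rows=[
    [-1, [0, 0, 0], 1],
    [-1, [0, 0, 0], 1],
    [-1, [0, 0, 0], 1],
    [-1, [0, 0, 0], 1],
    [-1, [0, 0, 0], 1],
  ],
)

```text
t: 17.35
tool_pos: [0.6552, -0.0943, 0.1246]
eef_rot: [[-0.296, 0.955, 0.001], [0.955, 0.296, -0.0], [-0.001, 0.001, -1.0]]
force: [0.0, -0.2, -1.9]
width: 0.0286
grip_force: 59.2
```

servo_tool(
  rows=[
    [-1, [0, 0, 0], 1],
    [-1, [0, 0, 0], 1],
    [-1, [0, 0, 0], 1],
    [-1, [0, 0, 0], 0.5],
    [-1, [0, 0, 0], 0],
  ],
)

```text
t: 17.77
tool_pos: [0.6552, -0.0943, 0.1246]
eef_rot: [[0.002, 1.0, 0.001], [1.0, -0.002, -0.0], [-0.0, 0.001, -1.0]]
force: [0.8, -0.3, -1.7]
width: 0.0286
grip_force: 59.1
```

servo_tool(
  rows=[
    [-1, [-0.94, -0.453, 0], 0],
    [-1, [-0.94, -0.453, 0], 0],
    [-1, [-0.94, -0.453, 0], 0],
    [-1, [-0.94, -0.453, 0], 0],
    [-1, [-0.94, -0.453, 0], 0],
  ],
)

```text
t: 18.18
tool_pos: [0.5979, -0.2128, 0.1244]
eef_rot: [[-0.002, 1.0, 0.001], [1.0, 0.002, -0.0], [-0.0, 0.001, -1.0]]
force: [1.3, 0.2, -1.6]
width: 0.0281
grip_force: 59.1
```

servo_tool(
  rows=[
    [-1, [-0.94, -0.453, 0], 0],
    [-1, [-0.94, -0.453, 0], 0],
    [-1, [-0.94, -0.453, 0], 0],
    [-1, [-0.94, -0.453, 0], 0],
    [-1, [-0.94, -0.453, 0], 0],
  ],
)

```text
t: 18.6
tool_pos: [0.5412, -0.3304, 0.1245]
eef_rot: [[-0.002, 1.0, 0.001], [1.0, 0.002, -0.001], [-0.001, 0.001, -1.0]]
force: [0.2, 0.1, -1.4]
width: 0.028
grip_force: 59.1
```

servo_tool(
  rows=[
    [-1, [-0.94, -0.453, 0], 0],
    [-1, [-0.94, -0.453, 0], 0],
    [-1, [0, 0, 0], 0],
    [-1, [0, 0, 0], 0],
    [-1, [0, 0, 0.4], 0],
  ],
)

```text
t: 19.02
tool_pos: [0.5201, -0.3767, 0.1156]
eef_rot: [[-0.0, 1.0, 0.003], [1.0, 0.0, -0.002], [-0.002, 0.003, -1.0]]
force: [1.0, 0.0, -0.5]
width: 0.0288
grip_force: 59.1
```

servo_tool(
  rows=[
    [-1, [0, 0, 0.7], 0],
    [-1, [0, 0, 0.6], 0],
    [-1, [0, 0, 0.5], 0],
    [-1, [0, 0, 0.3], 0],
    [-1, [0, 0, 0.2], 0],
  ],
)

```text
t: 19.43
tool_pos: [0.5191, -0.3748, 0.0549]
eef_rot: [[-0.002, 1.0, -0.001], [1.0, 0.002, 0.001], [0.001, -0.001, -1.0]]
force: [0.1, 0.1, -1.8]
width: 0.0281
grip_force: 59.1
```

servo_tool(
  rows=[
    [-1, [0, 0, 0.2], 0],
    [-1, [0, 0, 0.1], 0],
    [-1, [0, 0, 0.1], 0],
    [-1, [0, 0, 0], 0],
  ],
)

```text
t: 19.77
tool_pos: [0.5192, -0.3762, 0.0463]
eef_rot: [[0.0, 1.0, 0.0], [1.0, -0.0, -0.0], [-0.0, 0.0, -1.0]]
force: [0.4, 0.3, -1.4]
width: 0.0282
grip_force: 59.1
```

servo_tool(
  rows=[
    [-1, [0, 0, 0.05], 0],
    [-1, [0, 0, 0.05], 0],
    [-1, [0, 0, 0], 0],
  ],
)

```text
t: 20.02
tool_pos: [0.5191, -0.3763, 0.0439]
eef_rot: [[0.0, 1.0, 0.0], [1.0, -0.0, -0.0], [-0.0, 0.0, -1.0]]
force: [-0.7, -1.3, -1.4]
width: 0.028
grip_force: 59.1
```

servo_tool(
  rows=[
    [-1, [0, 0, 0.05], 0],
    [-1, [0, 0, 0.03], 0],
    [-1, [0, 0, 0], 0],
  ],
)

```text
t: 20.27
tool_pos: [0.5191, -0.3764, 0.0438]
eef_rot: [[0.0, 1.0, 0.001], [1.0, -0.0, -0.001], [-0.001, 0.001, -1.0]]
force: [-5.2, 2.6, 14.0]
width: 0.0287
grip_force: 60.8
```

servo_tool(
  rows=[
    [0.18, [0, 0, 0], 0],
    [0.18, [0, 0, 0], 0],
    [0.18, [0, 0, 0], 0],
    [0.18, [0, 0, -0.4], 0],
    [0.18, [0, 0, -1], 0],
  ],
)

```text
t: 20.68
tool_pos: [0.5173, -0.375, 0.0744]
eef_rot: [[0.0, 1.0, -0.005], [1.0, -0.0, 0.003], [0.003, -0.005, -1.0]]
force: [0.5, -0.1, 0.1]
width: 0.05
grip_force: 0.0
```

servo_tool(
  rows=[
    [0.18, [0, 0, -1], 0],
    [0.18, [0, 0, -0.8], 0],
    [0.18, [0.981, 0.411, 0], 0],
    [0.18, [0.981, 0.411, 0], 0],
    [0.18, [0.981, 0.411, 0], 0],
  ],
)

```text
t: 21.1
tool_pos: [0.5503, -0.3024, 0.123]
eef_rot: [[0.002, 1.0, 0.001], [1.0, -0.002, -0.001], [-0.001, 0.001, -1.0]]
force: [-0.4, -0.7, 0.1]
width: 0.0508
grip_force: 0.0
```

servo_tool(
  rows=[
    [0.18, [0.981, 0.411, 0], 0],
    [0.18, [0.981, 0.411, 0], 0],
    [0.18, [0.981, 0.411, 0], 0],
    [0.18, [0.981, 0.411, 0], 0],
    [0.18, [0.981, 0.411, 0], 0],
  ],
)

```text
t: 21.52
tool_pos: [0.6018, -0.1789, 0.1226]
eef_rot: [[0.0, 1.0, 0.0], [1.0, -0.0, -0.0], [-0.0, 0.0, -1.0]]
force: [0.3, 0.5, 0.0]
width: 0.0504
grip_force: 0.0
```

servo_tool(
  rows=[
    [0.18, [0.981, 0.411, 0], 0],
    [0.18, [0.981, 0.411, 0], 0],
    [0.18, [0.981, 0.411, 0], 0],
    [0.18, [0.981, 0.411, 0], 0],
    [0.18, [0.981, 0.411, 0], 0],
  ],
)

```text
t: 21.93
tool_pos: [0.6532, -0.0562, 0.1225]
eef_rot: [[0.0, 1.0, 0.0], [1.0, -0.0, -0.0], [-0.0, 0.0, -1.0]]
force: [-0.6, 0.0, -0.9]
width: 0.0504
grip_force: 0.0
```

servo_tool(
  rows=[
    [0.18, [0.981, 0.411, 0], 0],
    [0.18, [0, 0, 0], -0.5],
    [0.18, [0, 0, 0], -1],
    [0.18, [0, 0, 0], -1],
    [0.18, [0, 0, 0], -1],
  ],
)

```text
t: 22.35
tool_pos: [0.6632, -0.0325, 0.1223]
eef_rot: [[-0.305, 0.952, 0.0], [0.952, 0.305, -0.0], [-0.0, 0.0, -1.0]]
force: [0.0, -0.2, -0.4]
width: 0.0501
grip_force: 0.0
```

servo_tool(
  rows=[
    [0.18, [0, 0, 0], -1],
    [0.18, [0, 0, 0], -1],
    [0.18, [0, 0, 0], -1],
    [0.18, [0, 0, 0], -1],
    [0.18, [0, 0, 0], -1],
  ],
)

```text
t: 22.77
tool_pos: [0.6631, -0.033, 0.1224]
eef_rot: [[-0.679, 0.735, 0.0], [0.735, 0.679, -0.0], [-0.0, 0.0, -1.0]]
force: [1.0, 0.8, 0.4]
width: 0.0502
grip_force: 0.0
```

servo_tool(
  rows=[
    [0.18, [0, 0, 0], -1],
    [0.18, [0, 0, 0], -1],
    [0.18, [0, 0, 0], -1],
    [0.18, [0, 0, 0], -1],
    [0.18, [0, 0, 0], -1],
  ],
)

```text
t: 23.18
tool_pos: [0.6631, -0.0329, 0.1224]
eef_rot: [[-0.925, 0.379, 0.0], [0.379, 0.925, -0.0], [-0.0, -0.0, -1.0]]
force: [0.2, -0.1, -0.1]
width: 0.0505
grip_force: 0.0
```

servo_tool(
  rows=[
    [0.18, [0, 0, 0], -1],
    [0.18, [0, 0, 0], -1],
    [0.18, [0, 0, 0], -1],
    [0.18, [0, 0, 0], -1],
    [0.18, [0, 0, 0], -0.5],
  ],
)

```text
t: 23.6
tool_pos: [0.6631, -0.033, 0.1224]
eef_rot: [[-1.0, -0.005, 0.0], [-0.005, 1.0, -0.0], [-0.0, -0.0, -1.0]]
force: [0.2, -0.6, -0.6]
width: 0.0505
grip_force: 0.0
```

servo_tool(
  rows=[
    [0.18, [0, 0, 0], 0],
    [0.18, [0, 0, 0], 0],
  ],
)

```text
t: 23.77
tool_pos: [0.6631, -0.0329, 0.1222]
eef_rot: [[-1.0, 0.002, 0.0], [0.002, 1.0, -0.0], [-0.0, -0.0, -1.0]]
force: [0.3, 1.0, 0.4]
width: 0.0504
grip_force: 0.0
```

servo_tool(
  rows=[
    [0.18, [0, 0, 0.9], 0],
    [0.18, [0, 0, 0.9], 0],
    [0.18, [0, 0, 0.9], 0],
    [0.18, [0, 0, 0.9], 0],
    [0.18, [0, 0, 0.56], 0],
  ],
)

```text
t: 24.18
tool_pos: [0.662, -0.0329, 0.0157]
eef_rot: [[-1.0, 0.002, -0.002], [0.002, 1.0, 0.0], [0.002, 0.0, -1.0]]
force: [-0.3, -1.1, -0.3]
width: 0.0505
grip_force: 0.0
```

servo_tool(
  rows=[
    [0.18, [0, 0, 0], 0],
    [0.18, [0, 0, 0], 0],
    [-1, [0, 0, 0], 0],
    [-1, [0, 0, 0], 0],
    [-1, [0, 0, 0], 0],
  ],
)

```text
t: 24.6
tool_pos: [0.6642, -0.033, 0.0198]
eef_rot: [[-1.0, 0.001, 0.003], [0.001, 1.0, -0.0], [-0.003, -0.0, -1.0]]
force: [-0.3, 0.2, 6.2]
width: 0.0285
grip_force: 60.5
```

servo_tool(
  rows=[
    [-1, [0, 0, 0], 0],
    [-1, [0, 0, -0.6], 0],
    [-1, [0, 0, -1], 0],
    [-1, [0, 0, -1], 0],
    [-1, [0, 0, -1], 0],
  ],
)

```text
t: 25.02
tool_pos: [0.6629, -0.033, 0.1093]
eef_rot: [[-1.0, 0.001, 0.0], [0.001, 1.0, -0.0], [-0.0, -0.0, -1.0]]
force: [0.7, 0.7, -1.3]
width: 0.0284
grip_force: 59.6
```

servo_tool(
  rows=[
    [-1, [0, 0, -0.6], 0.5],
    [-1, [0, 0, 0], 1],
    [-1, [0, 0, 0], 1],
    [-1, [0, 0, 0], 1],
    [-1, [0, 0, 0], 1],
  ],
)

```text
t: 25.43
tool_pos: [0.6632, -0.033, 0.1237]
eef_rot: [[-0.922, 0.387, 0.001], [0.387, 0.922, -0.0], [-0.001, 0.0, -1.0]]
force: [0.1, -0.3, -0.7]
width: 0.0284
grip_force: 59.7
```

servo_tool(
  rows=[
    [-1, [0, 0, 0], 1],
    [-1, [0, 0, 0], 1],
    [-1, [0, 0, 0], 1],
    [-1, [0, 0, 0], 1],
    [-1, [0, 0, 0], 1],
  ],
)

```text
t: 25.85
tool_pos: [0.6631, -0.033, 0.1235]
eef_rot: [[-0.672, 0.741, 0.001], [0.741, 0.672, -0.0], [-0.001, 0.0, -1.0]]
force: [-0.4, -0.5, -2.5]
width: 0.0283
grip_force: 59.7
```

servo_tool(
  rows=[
    [-1, [0, 0, 0], 1],
    [-1, [0, 0, 0], 1],
    [-1, [0, 0, 0], 1],
    [-1, [0, 0, 0], 1],
    [-1, [0, 0, 0], 1],
  ],
)

```text
t: 26.27
tool_pos: [0.6631, -0.033, 0.1235]
eef_rot: [[-0.296, 0.955, 0.001], [0.955, 0.296, -0.0], [-0.0, 0.001, -1.0]]
force: [0.7, -0.3, -1.5]
width: 0.0285
grip_force: 59.7
```

servo_tool(
  rows=[
    [-1, [0, 0, 0], 1],
    [-1, [0, 0, 0], 1],
    [-1, [0, 0, 0], 1],
    [-1, [0, 0, 0], 0.5],
    [-1, [0, 0, 0], 0],
  ],
)

```text
t: 26.68
tool_pos: [0.6631, -0.033, 0.1234]
eef_rot: [[0.003, 1.0, 0.001], [1.0, -0.003, -0.0], [-0.0, 0.001, -1.0]]
force: [-0.1, -0.2, -1.0]
width: 0.0282
grip_force: 59.7
```

servo_tool(
  rows=[
    [-1, [-0.975, -0.639, 0], 0],
    [-1, [-0.975, -0.639, 0], 0],
    [-1, [-0.975, -0.639, 0], 0],
    [-1, [-0.975, -0.639, 0], 0],
    [-1, [-0.975, -0.639, 0], 0],
  ],
)

```text
t: 27.1
tool_pos: [0.5824, -0.1557, 0.1233]
eef_rot: [[-0.002, 1.0, 0.001], [1.0, 0.002, -0.0], [-0.0, 0.001, -1.0]]
force: [0.5, 0.1, -1.3]
width: 0.0281
grip_force: 59.6
```

servo_tool(
  rows=[
    [-1, [-0.975, -0.639, 0], 0],
    [-1, [-0.975, -0.639, 0], 0],
    [-1, [-0.975, -0.639, 0], 0],
    [-1, [-0.975, -0.639, 0], 0],
    [-1, [-0.975, -0.639, 0], 0],
  ],
)

```text
t: 27.52
tool_pos: [0.5024, -0.2778, 0.1234]
eef_rot: [[-0.002, 1.0, 0.001], [1.0, 0.002, -0.001], [-0.001, 0.001, -1.0]]
force: [-0.1, 0.7, -1.3]
width: 0.0282
grip_force: 59.6
```

servo_tool(
  rows=[
    [-1, [-0.975, -0.639, 0], 0],
    [-1, [-0.975, -0.639, 0], 0],
    [-1, [-0.975, -0.639, 0], 0],
    [-1, [-0.975, -0.639, 0], 0],
    [-1, [0, 0, 0], 0],
  ],
)

```text
t: 27.93
tool_pos: [0.4369, -0.3779, 0.1234]
eef_rot: [[0.002, 1.0, -0.0], [1.0, -0.002, -0.002], [-0.002, -0.0, -1.0]]
force: [-0.0, -0.6, -1.6]
width: 0.0283
grip_force: 59.7
```

servo_tool(
  rows=[
    [-1, [0, 0, 0], 0],
    [-1, [0, 0, 0.5], 0],
    [-1, [0, 0, 0.7], 0],
    [-1, [0, 0, 0.6], 0],
    [-1, [0, 0, 0.5], 0],
  ],
)

```text
t: 28.35
tool_pos: [0.4398, -0.373, 0.0646]
eef_rot: [[-0.002, 1.0, 0.0], [1.0, 0.002, 0.0], [0.0, 0.0, -1.0]]
force: [-1.0, -0.0, -1.4]
width: 0.0283
grip_force: 59.7
```

servo_tool(
  rows=[
    [-1, [0, 0, 0.3], 0],
    [-1, [0, 0, 0.2], 0],
    [-1, [0, 0, 0.1], 0],
    [-1, [0, 0, 0], 0],
    [-1, [0, 0, 0], 0],
  ],
)

```text
t: 28.77
tool_pos: [0.4397, -0.3742, 0.0509]
eef_rot: [[-0.0, 1.0, 0.001], [1.0, 0.0, -0.001], [-0.001, 0.001, -1.0]]
force: [0.2, 0.4, -1.1]
width: 0.0282
grip_force: 59.7
```

servo_tool(
  rows=[
    [-1, [0, 0, 0.12], 0],
    [-1, [0, 0, 0.1], 0],
    [-1, [0, 0, 0.05], 0],
    [-1, [0, 0, 0.04], 0],
    [-1, [0, 0, 0], 0],
  ],
)

```text
t: 29.18
tool_pos: [0.4392, -0.3742, 0.0428]
eef_rot: [[0.0, 1.0, 0.0], [1.0, -0.0, -0.0], [-0.0, 0.0, -1.0]]
force: [0.0, -0.2, 0.1]
width: 0.0285
grip_force: 59.7
```

servo_tool(
  rows=[
    [-1, [0, 0, 0.03], 0],
    [-1, [0, 0, 0], 0],
  ],
)

```text
t: 29.35
tool_pos: [0.4392, -0.3742, 0.0427]
eef_rot: [[0.0, 1.0, 0.0], [1.0, -0.0, -0.0], [-0.0, 0.0, -1.0]]
force: [-2.6, 2.2, 8.8]
width: 0.0285
grip_force: 60.8
```

servo_tool(
  rows=[
    [0.18, [0, 0, 0], 0],
    [0.18, [0, 0, 0], 0],
    [0.18, [0, 0, 0], 0],
    [0.18, [0, 0, -0.4], 0],
    [0.18, [0, 0, -1], 0],
  ],
)

```text
t: 29.77
tool_pos: [0.4377, -0.3728, 0.0748]
eef_rot: [[0.0, 1.0, -0.004], [1.0, -0.0, 0.004], [0.004, -0.004, -1.0]]
force: [0.7, 0.2, -0.3]
width: 0.0503
grip_force: 0.0
```

servo_tool(
  rows=[
    [0, [0, 0, -1], 0],
    [0, [0, 0, -1], 0],
    [0, [0, 0, -1], 0],
    [0, [0, 0, -1], 0],
    [0, [0, 0, -0.5], 0],
  ],
)

```text
t: 30.18
tool_pos: [0.44, -0.3748, 0.1933]
eef_rot: [[0.0, 1.0, 0.003], [1.0, -0.0, -0.003], [-0.003, 0.003, -1.0]]
force: [0.3, -0.4, 0.4]
width: 0.0427
grip_force: 0.0
```

servo_tool(
  rows=[
    [0, [0, 0, 0], -1],
    [0, [0, 0, 0], -1],
    [0, [0, 0, 0], -1],
    [0, [0, 0, 0], -1],
    [0, [0, 0, 0], -1],
  ],
)

```text
t: 30.6
tool_pos: [0.4393, -0.3741, 0.1901]
eef_rot: [[-0.426, 0.905, 0.0], [0.905, 0.426, -0.0], [-0.001, 0.0, -1.0]]
force: [0.3, 0.2, -0.4]
width: 0.0428
grip_force: 0.0
```

servo_tool(
  rows=[
    [0, [0, 0, 0], -1],
    [0, [0, 0, 0], -1],
    [0, [0, 0, 0], -1],
    [0, [0, 0, 0], -1],
    [0, [0, 0, 0], -1],
  ],
)

```text
t: 31.02
tool_pos: [0.4393, -0.3741, 0.1901]
eef_rot: [[-0.769, 0.64, 0.0], [0.64, 0.769, -0.0], [-0.0, -0.0, -1.0]]
force: [0.0, -0.1, -0.6]
width: 0.0426
grip_force: 0.0
```

servo_tool(
  rows=[
    [0, [0, 0, 0], -1],
    [0, [0, 0, 0], -1],
    [0, [0, 0, 0], -1],
    [0, [0, 0, 0], -1],
    [0, [0, 0, 0], -1],
  ],
)

```text
t: 31.43
tool_pos: [0.4393, -0.3741, 0.1901]
eef_rot: [[-0.967, 0.255, 0.0], [0.255, 0.967, -0.0], [-0.0, -0.0, -1.0]]
force: [-0.8, 0.5, -0.3]
width: 0.0425
grip_force: 0.0
```

servo_tool(
  rows=[
    [0, [0, 0, 0], -1],
    [0, [0, 0, 0], -1],
    [0, [0, 0, 0], -1],
    [0, [0, 0, 0], 0],
    [0, [0, 0, 0], 0],
  ],
)

```text
t: 31.85
tool_pos: [0.4393, -0.3741, 0.1899]
eef_rot: [[-1.0, 0.003, 0.0], [0.003, 1.0, -0.0], [-0.0, -0.0, -1.0]]
force: [0.4, 0.2, -0.0]
width: 0.0426
grip_force: 0.0
```

Run:
```python
from seg import *
a,h,s,v=seg(snap("top","top1")); snap("side","side1")
for t in(86,92):
  for o in find((s<t),(285,195,350,275),.068): print("sag",t,*o)
# handle: print hsv profile across row 234
for y in (220,234,248):
  print([(x,int(h[4*y,4*x]),int(s[4*y,4*x]),int(v[4*y,4*x])) for x in range(188,204,1)])
c=cv2.imread("pics/side1.png");b=cv2.imread("pics/top1.png")
A=cv2.resize(c[90:340,270:430],None,fx=2.4,fy=2.4,interpolation=cv2.INTER_CUBIC);B=cv2.resize(b[190:270,185:300],None,fx=3.4,fy=3.4,interpolation=cv2.INTER_CUBIC)
o=np.zeros((600,A.shape[1]+B.shape[1],3),np.uint8);o[:A.shape[0],:A.shape[1]]=A;o[:B.shape[0],A.shape[1]:]=B;cv2.imwrite("pics/c2.png",o)
```

```text
sag 86 [0.4562 0.0193] [0.096 0.168] 14.9 [310.6 235.5]
sag 92 [0.4562 0.0193] [0.099 0.171] 14.9 [310.6 235.5]
[(188, 14, 107, 188), (189, 14, 107, 188), (190, 14, 107, 188), (191, 14, 108, 186), (192, 14, 112, 175), (193, 13, 126, 158), (194, 13, 136, 143), (195, 13, 136, 126), (196, 13, 122, 125), (197, 14, 110, 160), (198, 14, 109, 185), (199, 14, 107, 188), (200, 14, 107, 188), (201, 14, 107, 189), (202, 14, 107, 189), (203, 14, 107, 184)]
[(188, 14, 106, 173), (189, 14, 108, 173), (190, 15, 108, 173), (191, 14, 109, 171), (192, 13, 119, 159), (193, 13, 134, 146), (194, 12, 138, 131), (195, 12, 132, 114), (196, 13, 116, 127), (197, 14, 107, 155), (198, 15, 108, 168), (199, 14, 108, 170), (200, 14, 108, 170), (201, 15, 109, 169), (202, 15, 108, 168), (203, 15, 105, 160)]
[(188, 14, 108, 179), (189, 14, 107, 178), (190, 14, 108, 177), (191, 14, 114, 168), (192, 13, 126, 152), (193, 13, 136, 135), (194, 13, 137, 115), (195, 13, 123, 114), (196, 14, 112, 146), (197, 15, 109, 173), (198, 14, 108, 179), (199, 14, 107, 178), (200, 15, 109, 178), (201, 15, 109, 178), (202, 14, 108, 173), (203, 14, 98, 148)]
```

View pics/c2.png

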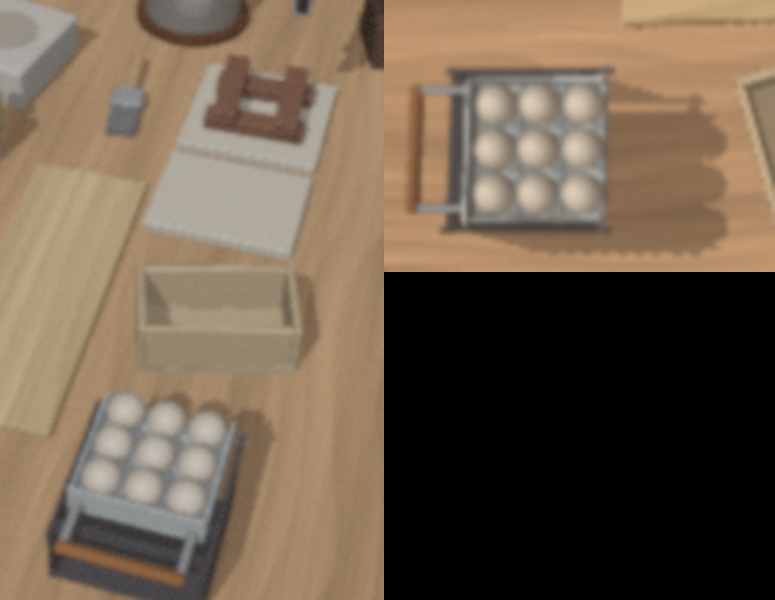

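Run:
```python
from h import *
H=cast("top",[(194.45,233.8),(194.9,219.8),(194.0,248)],.092);print(H.round(4))
print("front",cast("top",[(250.5,233.5)],.1).round(4),cast("top",[(250.5,233.5)],.08).round(4))
print("lip from handle",(H[0]-.167*np.array([.0265,1,0])).round(4))
# side view ray check of handle: crop px (54,548)-(183,580) -> full
p=[(270+54/2.4,90+548/2.4),(270+183/2.4,90+580/2.4)];print(cast("side",p,.092).round(4))
```

```text
[[0.4681 0.3656 0.092 ]
 [0.51   0.3649 0.092 ]
 [0.426  0.3663 0.092 ]]
front [[0.4649 0.1947 0.1   ]] [[0.4659 0.1986 0.08  ]]
lip from handle [0.4637 0.1986 0.092 ]
[[0.5221 0.371  0.092 ]
 [0.4096 0.3707 0.092 ]]
```

servo_tool(
  rows=[
    [0, [-0.08, 1, 0], 0],
    [0, [-0.08, 1, 0], 0],
    [0, [-0.08, 1, 0], 0],
    [0, [-0.08, 1, 0], 0],
    [0, [-0.08, 1, 0], 0],
  ],
)

```text
t: 32.37
tool_pos: [0.4492, -0.2481, 0.1895]
eef_rot: [[-1.0, 0.003, 0.0], [0.003, 1.0, -0.0], [-0.0, -0.0, -1.0]]
force: [-0.0, -0.5, 0.7]
width: 0.0425
grip_force: 0.0
```

servo_tool(
  rows=[
    [0, [-0.08, 1, 0], 0],
    [0, [-0.08, 1, 0], 0],
    [0, [-0.08, 1, 0], 0],
    [0, [-0.08, 1, 0], 0],
    [0, [-0.08, 1, 0], 0],
  ],
)

```text
t: 32.78
tool_pos: [0.4593, -0.1229, 0.1896]
eef_rot: [[-1.0, 0.003, 0.0], [0.003, 1.0, -0.0], [-0.0, -0.0, -1.0]]
force: [0.3, 0.3, -0.6]
width: 0.0425
grip_force: 0.0
```

servo_tool(
  rows=[
    [0, [-0.08, 1, 0], 0],
    [0, [-0.08, 1, 0], 0],
    [0, [-0.08, 1, 0], 0],
    [0, [-0.08, 1, 0], 0],
    [0, [0, 0, 0], 0],
  ],
)

```text
t: 33.2
tool_pos: [0.4675, -0.021, 0.1896]
eef_rot: [[-1.0, -0.0, 0.0], [-0.0, 1.0, 0.001], [-0.0, 0.001, -1.0]]
force: [0.4, -1.0, 0.6]
width: 0.0426
grip_force: 0.0
```

servo_tool(
  rows=[
    [0, [0, 0, 0.8], -0.745],
    [0, [0, 0, 0.9], -0.745],
    [0, [0, 0, 0.9], -0.745],
    [0, [0, 0, 0.9], -0.745],
    [0, [0, 0, 0], 0],
  ],
)

```text
t: 33.62
tool_pos: [0.465, -0.0243, 0.0986]
eef_rot: [[-0.966, -0.258, -0.006], [-0.258, 0.966, 0.0], [0.005, 0.002, -1.0]]
force: [-0.7, -0.4, 0.4]
width: 0.0426
grip_force: 0.0
```

servo_tool(
  rows=[
    [0, [0, 0, 0], 0],
    [0, [0, 0, 0], 0],
  ],
)

```text
t: 33.78
tool_pos: [0.468, -0.0244, 0.1029]
eef_rot: [[-0.967, -0.254, 0.001], [-0.254, 0.967, -0.0], [-0.001, -0.0, -1.0]]
force: [0.2, -0.2, -0.0]
width: 0.0427
grip_force: 0.0
```

servo_tool(
  rows=[
    [0, [0, 0.04, 0.7], 0],
    [0, [0, 0, 0.7], 0],
    [0, [0, 0, 0.5], 0],
    [0, [0, 0, 0.2], 0],
    [0, [0, 0, 0], 0],
  ],
)

```text
t: 34.2
tool_pos: [0.4673, -0.0233, 0.0496]
eef_rot: [[-0.967, -0.255, 0.0], [-0.255, 0.967, -0.0], [-0.0, -0.0, -1.0]]
force: [-0.4, -0.5, -0.4]
width: 0.0425
grip_force: 0.0
```

servo_tool(
  rows=[
    [0, [0, 0, 0], 0],
    [-1, [0, 0, 0], 0],
    [-1, [0, 0, 0], 0],
    [-1, [0, 0, 0], 0],
    [-1, [0, 0, 0], 0],
  ],
)

```text
t: 34.62
tool_pos: [0.4675, -0.0222, 0.0503]
eef_rot: [[-0.966, -0.257, 0.001], [-0.257, 0.966, 0.002], [-0.002, 0.002, -1.0]]
force: [-2.2, 5.6, 9.3]
width: 0.0064
grip_force: 59.3
```

servo_tool(
  rows=[
    [-1, [0, 0, 0], 0],
    [-1, [0, 0, 0], 0],
    [-1, [0, 0, -0.3], 0],
    [-1, [0, 0, -0.5], 0],
    [-1, [0, 0, 0], 0],
  ],
)

```text
t: 35.03
tool_pos: [0.4678, -0.0234, 0.0709]
eef_rot: [[-0.967, -0.257, 0.002], [-0.257, 0.967, -0.001], [-0.002, -0.001, -1.0]]
force: [1.1, 0.5, -5.9]
width: 0.0065
grip_force: 58.9
```

servo_tool(
  rows=[
    [-1, [0, 0, 0], 0.745],
    [-1, [0, 0, 0], 0.745],
    [-1, [0, 0, 0], 0.745],
    [-1, [0, 0, 0], 0.745],
    [-1, [0, 0, 0], 0],
  ],
)

```text
t: 35.45
tool_pos: [0.4668, -0.0233, 0.069]
eef_rot: [[-1.0, 0.003, -0.001], [0.003, 1.0, -0.0], [0.001, -0.0, -1.0]]
force: [0.6, 0.5, -6.3]
width: 0.0065
grip_force: 58.8
```

servo_tool(
  rows=[
    [-1, [0.03, 0.7, 0], 0],
    [-1, [0.03, 0.8, 0], 0],
    [-1, [0.03, 0.8, 0], 0],
    [-1, [0.03, 0.8, 0], 0],
    [-1, [0.03, 0.8, 0], 0],
  ],
)

```text
t: 35.87
tool_pos: [0.463, 0.075, 0.069]
eef_rot: [[-1.0, -0.002, -0.001], [-0.002, 1.0, -0.001], [0.001, -0.001, -1.0]]
force: [0.1, 0.4, -6.0]
width: 0.0066
grip_force: 59.0
```

servo_tool(
  rows=[
    [-1, [0, 0.6, 0], 0],
    [-1, [0, 0, 0.3], 0],
    [-1, [0, 0, 0.3], 0],
    [-1, [0, 0, 0.1], 0],
    [-1, [0, 0, 0], 0],
  ],
)

```text
t: 36.28
tool_pos: [0.4626, 0.0886, 0.0509]
eef_rot: [[-1.0, 0.0, -0.002], [0.0, 1.0, -0.001], [0.002, -0.001, -1.0]]
force: [-0.4, 0.3, -6.4]
width: 0.0064
grip_force: 59.2
```

Run:
```python
from seg import *
a,h,s,v=seg(snap("top","top2")); snap("side","side2")
b=cv2.imread("pics/top2.png");c=cv2.imread("pics/side2.png")
A=cv2.resize(b[180:290,180:340],None,fx=2.4,fy=2.4);B=cv2.resize(c[180:380,280:440],None,fx=2.4,fy=2.4)
o=np.zeros((480,768,3),np.uint8);o[:264,:384]=A;o[:480,384:]=B;cv2.imwrite("pics/c3.png",o)
print(r.sense()["tool_pos"],r.sense()["force"])
```

```text
[0.46320024 0.08861672 0.0515689 ] [ 0.54061064 -0.03215983 -5.73538069]
```

View pics/c3.png

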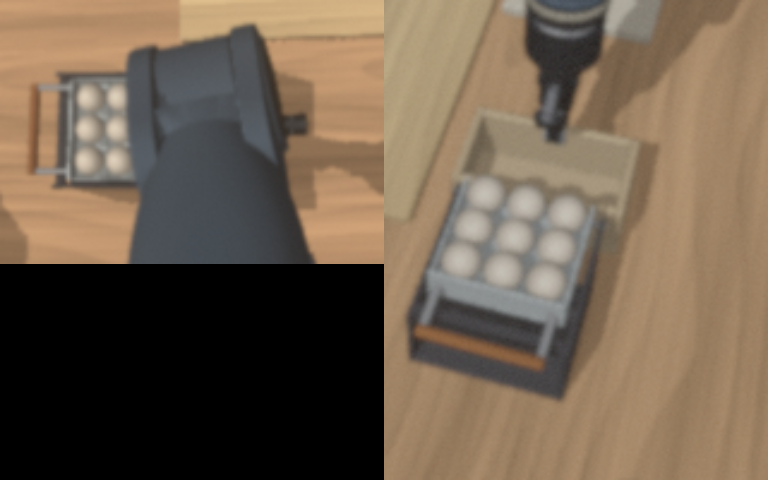

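servo_tool(
  rows=[
    [-1, [0, 0.3, 0], 0],
    [-1, [0, 0.4, 0], 0],
    [-1, [0, 0.3, 0], 0],
    [-1, [0, 0.1, 0], 0],
    [-1, [0, 0, 0], 0],
  ],
)

```text
t: 36.8
tool_pos: [0.4635, 0.1179, 0.0519]
eef_rot: [[-1.0, -0.001, 0.0], [-0.001, 1.0, 0.0], [-0.0, 0.0, -1.0]]
force: [0.3, -0.8, -5.8]
width: 0.0063
grip_force: 59.2
```

servo_tool(
  rows=[
    [-1, [0, 0, 0.04], 0],
    [-1, [0, 0, 0.02], 0],
    [-1, [0, 0, 0], 0],
  ],
)

```text
t: 37.05
tool_pos: [0.4634, 0.1168, 0.0503]
eef_rot: [[-1.0, 0.0, -0.0], [0.0, 1.0, 0.0], [0.0, 0.0, -1.0]]
force: [-0.5, 0.1, -4.3]
width: 0.0065
grip_force: 59.3
```

servo_tool(
  rows=[
    [-0.4, [0, 0, 0], 0],
    [-0.4, [0, 0, 0], 0],
    [-0.4, [0, 0, 0], 0],
    [-0.4, [0, 0, 0], 0],
  ],
)

```text
t: 37.38
tool_pos: [0.4638, 0.1168, 0.0506]
eef_rot: [[-1.0, 0.001, 0.001], [0.001, 1.0, 0.0], [-0.001, 0.0, -1.0]]
force: [-0.6, -0.1, 1.0]
width: 0.0253
grip_force: 0.0
```

servo_tool(
  rows=[
    [-0.4, [0, 0, -0.5], 0],
    [-0.4, [0, 0, -1], 0],
    [-0.4, [0, 0, -1], 0],
    [-0.4, [0, 0, -1], 0],
    [-0.4, [0, 0, -1], 0],
  ],
)

```text
t: 37.8
tool_pos: [0.4633, 0.1168, 0.1642]
eef_rot: [[-1.0, 0.0, 0.0], [0.0, 1.0, 0.0], [-0.0, 0.0, -1.0]]
force: [0.9, 1.2, -0.9]
width: 0.0254
grip_force: 0.0
```

servo_tool(
  rows=[
    [-0.3, [-0.038, 0.7, -0.3], 0],
    [-0.3, [-0.038, 1, -0.3], 0],
    [-0.3, [-0.038, 1, 0], 0],
    [-0.3, [-0.038, 1, 0], 0],
    [-0.3, [-0.038, 1, 0], 0],
  ],
)

```text
t: 38.22
tool_pos: [0.4684, 0.2355, 0.1783]
eef_rot: [[-1.0, 0.001, 0.001], [0.001, 1.0, 0.0], [-0.001, 0.0, -1.0]]
force: [-0.5, -0.7, 0.2]
width: 0.03
grip_force: 0.0
```

servo_tool(
  rows=[
    [-0.3, [0, 1, 0], 0],
    [-0.3, [0, 1, 0], 0],
    [-0.3, [0, 1, 0], 0],
    [-0.3, [0, 1, 0], 0],
    [-0.3, [0, 0.8, 0], 0],
  ],
)

```text
t: 38.63
tool_pos: [0.4682, 0.3561, 0.1778]
eef_rot: [[-1.0, -0.0, 0.0], [-0.0, 1.0, 0.0], [-0.0, 0.0, -1.0]]
force: [0.4, 0.6, -0.1]
width: 0.0297
grip_force: 0.0
```

servo_tool(
  rows=[
    [-0.3, [0, 0.4, 0], 0],
    [-0.3, [0, 0.1, 0], 0],
    [-0.3, [0, 0, 0], 0],
    [-0.3, [0, 0, 0], 0],
    [-0.3, [0, 0, 0], 0],
  ],
)

```text
t: 39.05
tool_pos: [0.4683, 0.3657, 0.178]
eef_rot: [[-1.0, 0.001, -0.0], [0.001, 1.0, -0.0], [0.0, -0.0, -1.0]]
force: [0.3, -0.1, 0.4]
width: 0.03
grip_force: 0.0
```

Run:
```python
from seg import *
snap("top","top3"); snap("side","side3")
b=cv2.imread("pics/top3.png");c=cv2.imread("pics/side3.png")
A=cv2.resize(b[180:290,180:340],None,fx=2.4,fy=2.4);B=cv2.resize(c[180:380,280:440],None,fx=2.4,fy=2.4)
o=np.zeros((480,768,3),np.uint8);o[:264,:384]=A;o[:480,384:]=B;cv2.imwrite("pics/c4.png",o)
a,h,s,v=seg(b[:,:,::-1])
for o in find((s<90),(252,195,320,275),.068): print("sag",*o)
print(r.sense()["tool_pos"])
```

```text
sag [0.4635 0.1516] [0.093 0.168] -0.8 [266.8 234.1]
[0.46841361 0.36585651 0.17804656]
```

View pics/c4.png

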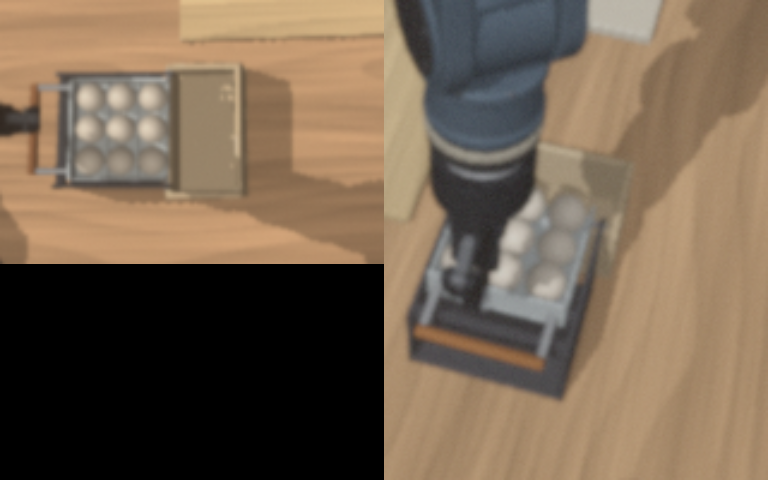

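servo_tool(
  rows=[
    [-0.3, [0, 0.06, 0.6], 0],
    [-0.3, [0, 0, 0.8], 0],
    [-0.3, [0, 0, 0.8], 0],
    [-0.3, [0, 0, 0.6], 0],
    [-0.3, [0, 0, 0.5], 0],
  ],
)

```text
t: 39.57
tool_pos: [0.468, 0.3673, 0.0942]
eef_rot: [[-1.0, 0.001, -0.001], [0.001, 1.0, -0.001], [0.001, -0.001, -1.0]]
force: [-0.7, -0.9, -0.0]
width: 0.0298
grip_force: 0.0
```

servo_tool(
  rows=[
    [-0.3, [0, 0, 0.4], 0],
    [-0.3, [0, 0, 0.3], 0],
    [-0.3, [0, 0, 0.1], 0],
    [-0.3, [0, 0, 0], 0],
    [-0.3, [0, 0, 0], 0],
  ],
)

```text
t: 39.98
tool_pos: [0.4686, 0.3684, 0.0758]
eef_rot: [[-1.0, 0.0, 0.001], [0.0, 1.0, 0.0], [-0.001, 0.0, -1.0]]
force: [-0.6, 1.1, 0.3]
width: 0.0301
grip_force: 0.0
```

servo_tool(
  rows=[
    [-1, [0, 0, 0], 0],
    [-1, [0, 0, 0], 0],
    [-1, [0, 0, 0], 0],
    [-1, [0, 0, 0], 0],
  ],
)

```text
t: 40.32
tool_pos: [0.4687, 0.3693, 0.0762]
eef_rot: [[-1.0, 0.0, 0.001], [0.0, 1.0, 0.002], [-0.001, 0.002, -1.0]]
force: [-0.8, 3.8, 5.3]
width: 0.01
grip_force: 58.5
```

servo_tool(
  rows=[
    [-1, [0, -0.005, -0.07], 0],
    [-1, [0, -0.015, -0.14], 0],
    [-1, [0, -0.02, -0.15], 0],
    [-1, [0, -0.024, -0.15], 0],
    [-1, [0, -0.026, -0.15], 0],
  ],
)

```text
t: 40.73
tool_pos: [0.4685, 0.3673, 0.0916]
eef_rot: [[-1.0, -0.0, 0.0], [-0.0, 1.0, 0.002], [-0.0, 0.002, -1.0]]
force: [1.6, 4.3, -3.7]
width: 0.0097
grip_force: 58.5
```

servo_tool(
  rows=[
    [-1, [0, -0.028, -0.13], 0],
    [-1, [0, -0.03, -0.13], 0],
    [-1, [0, -0.03, -0.13], 0],
    [-1, [0, -0.032, -0.13], 0],
    [-1, [0, -0.033, -0.12], 0],
  ],
)

```text
t: 41.15
tool_pos: [0.4685, 0.3637, 0.1079]
eef_rot: [[-1.0, -0.0, 0.0], [-0.0, 1.0, 0.003], [-0.0, 0.003, -1.0]]
force: [0.6, 9.4, -3.3]
width: 0.0101
grip_force: 58.4
```

servo_tool(
  rows=[
    [-1, [0, -0.02, -0.125], 0],
    [-1, [0, -0.03, -0.125], 0],
    [-1, [0, -0.035, -0.125], 0],
    [-1, [0, -0.04, -0.125], 0],
    [-1, [0, -0.045, -0.125], 0],
  ],
)

```text
t: 41.57
tool_pos: [0.4684, 0.3588, 0.1233]
eef_rot: [[-1.0, 0.0, -0.0], [0.0, 1.0, 0.001], [0.0, 0.001, -1.0]]
force: [0.6, 6.0, -4.1]
width: 0.0092
grip_force: 58.4
```

servo_tool(
  rows=[
    [-1, [0, -0.048, -0.12], 0],
    [-1, [0, -0.05, -0.12], 0],
    [-1, [0, -0.053, -0.12], 0],
    [-1, [0, -0.055, -0.12], 0],
    [-1, [0, -0.056, -0.12], 0],
  ],
)

```text
t: 41.98
tool_pos: [0.4682, 0.3523, 0.1384]
eef_rot: [[-1.0, -0.0, -0.0], [-0.0, 1.0, 0.002], [0.0, 0.002, -1.0]]
force: [-0.3, 6.1, -3.8]
width: 0.0097
grip_force: 58.4
```

servo_tool(
  rows=[
    [-1, [0, -0.058, -0.115], 0],
    [-1, [0, -0.06, -0.115], 0],
    [-1, [0, -0.063, -0.115], 0],
    [-1, [0, -0.065, -0.115], 0],
    [-1, [0, -0.065, -0.115], 0],
  ],
)

```text
t: 42.4
tool_pos: [0.4681, 0.3445, 0.1527]
eef_rot: [[-1.0, -0.0, -0.0], [-0.0, 1.0, 0.002], [0.0, 0.002, -1.0]]
force: [-0.6, 5.7, -3.9]
width: 0.0096
grip_force: 58.4
```

servo_tool(
  rows=[
    [-1, [0, -0.068, -0.11], 0],
    [-1, [0, -0.06, -0.09], 0],
    [-1, [0, -0.04, -0.06], 0],
    [-1, [0, 0, 0], 0],
    [-1, [0, 0, 0], 0],
  ],
)

```text
t: 42.82
tool_pos: [0.468, 0.3403, 0.1595]
eef_rot: [[-1.0, -0.0, -0.0], [-0.0, 1.0, 0.002], [0.0, 0.002, -1.0]]
force: [-1.2, 6.1, -0.1]
width: 0.0095
grip_force: 58.7
```

servo_tool(
  rows=[
    [-1, [0, 0, 0], 0],
    [-1, [0, 0, 0], 0],
    [-1, [0, 0, 0], 0],
    [-1, [0, 0, 0], 0],
    [-1, [0, 0, 0], 0],
  ],
)

```text
t: 43.23
tool_pos: [0.468, 0.3403, 0.1595]
eef_rot: [[-1.0, -0.0, -0.0], [-0.0, 1.0, 0.002], [0.0, 0.002, -1.0]]
force: [-1.7, 5.5, 0.8]
width: 0.0098
grip_force: 58.7
```

servo_tool(
  rows=[
    [-1, [0, 0, 0], 0],
    [-1, [0, 0, 0], 0],
    [-1, [0, 0, 0], 0],
    [-1, [0, 0, 0], 0],
    [-1, [0, 0, 0], 0],
  ],
)

```text
t: 43.65
tool_pos: [0.468, 0.3403, 0.1594]
eef_rot: [[-1.0, -0.0, -0.0], [-0.0, 1.0, 0.002], [0.0, 0.002, -1.0]]
force: [-1.9, 6.1, 1.0]
width: 0.0102
grip_force: 58.7
```

```bash
cat > look.py <<'E'
from seg import *
import sys
n=sys.argv[1]
snap("top","t"+n); snap("side","s"+n)
b=cv2.imread(f"pics/t{n}.png");c=cv2.imread(f"pics/s{n}.png")
A=cv2.resize(b[180:290,180:340],None,fx=2.4,fy=2.4);B=cv2.resize(c[180:380,280:440],None,fx=2.4,fy=2.4)
o=np.zeros((480,768,3),np.uint8);o[:264,:384]=A;o[:480,384:]=B;cv2.imwrite(f"pics/c_{n}.png",o)
print(r.sense()["tool_pos"],r.sense()["force"])
E
python3 look.py a
```

```text
[0.46803429 0.34030081 0.15943442] [-1.24697832  5.88257625 -0.23136358]
```

View pics/c_a.png

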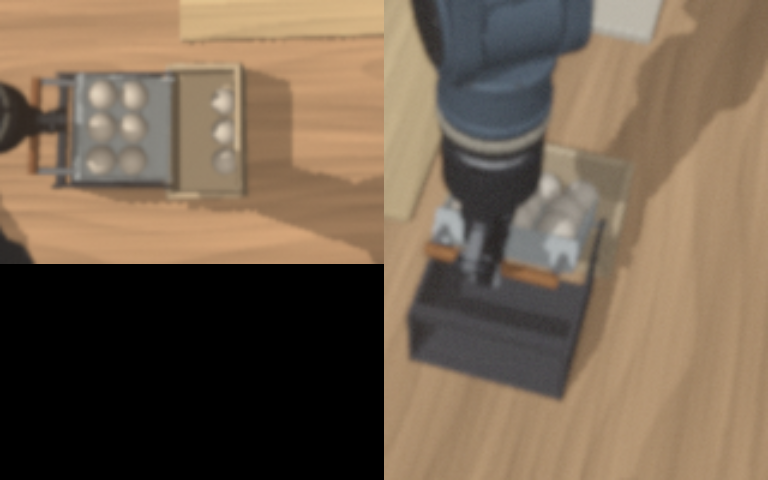

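servo_tool(
  rows=[
    [-1, [0, 0.04, 0.06], 0],
    [-1, [0, 0.06, 0.09], 0],
    [-1, [0, 0.068, 0.11], 0],
    [-1, [0, 0.065, 0.115], 0],
    [-1, [0, 0.065, 0.115], 0],
  ],
)

```text
t: 44.17
tool_pos: [0.4682, 0.3478, 0.1475]
eef_rot: [[-1.0, -0.0, 0.0], [-0.0, 1.0, 0.001], [-0.0, 0.001, -1.0]]
force: [-2.4, 5.5, 4.3]
width: 0.0095
grip_force: 59.1
```

servo_tool(
  rows=[
    [-1, [0, 0.063, 0.115], 0],
    [-1, [0, 0.06, 0.115], 0],
    [-1, [0, 0.058, 0.115], 0],
    [-1, [0, 0.056, 0.12], 0],
    [-1, [0, 0.055, 0.12], 0],
  ],
)

```text
t: 44.58
tool_pos: [0.4684, 0.355, 0.1327]
eef_rot: [[-1.0, -0.0, 0.001], [-0.0, 1.0, 0.001], [-0.001, 0.001, -1.0]]
force: [-0.6, 4.9, 3.7]
width: 0.0095
grip_force: 59.9
```

servo_tool(
  rows=[
    [-1, [0, 0.053, 0.12], 0],
    [-1, [0, 0.05, 0.12], 0],
    [-1, [0, 0.048, 0.12], 0],
    [-1, [0, 0.045, 0.125], 0],
    [-1, [0, 0.04, 0.125], 0],
  ],
)

```text
t: 45.0
tool_pos: [0.4685, 0.3609, 0.1173]
eef_rot: [[-1.0, 0.0, 0.001], [0.0, 1.0, 0.001], [-0.001, 0.001, -1.0]]
force: [-1.1, 6.3, 2.5]
width: 0.0096
grip_force: 60.6
```

servo_tool(
  rows=[
    [-1, [0, 0.035, 0.125], 0],
    [-1, [0, 0.03, 0.125], 0],
    [-1, [0, 0.02, 0.125], 0],
    [-1, [0, 0.033, 0.12], 0],
    [-1, [0, 0.032, 0.13], 0],
  ],
)

```text
t: 45.42
tool_pos: [0.4686, 0.3652, 0.1019]
eef_rot: [[-1.0, -0.0, 0.001], [-0.0, 1.0, 0.002], [-0.001, 0.002, -1.0]]
force: [-1.6, 7.7, 2.5]
width: 0.0097
grip_force: 61.4
```

servo_tool(
  rows=[
    [-1, [0, 0.03, 0.13], 0],
    [-1, [0, 0.03, 0.13], 0],
    [-1, [0, 0.028, 0.13], 0],
    [-1, [0, 0.026, 0.13], 0],
    [-1, [0, 0.024, 0.12], 0],
  ],
)

```text
t: 45.83
tool_pos: [0.4686, 0.3682, 0.0856]
eef_rot: [[-1.0, 0.0, 0.001], [0.0, 1.0, 0.001], [-0.001, 0.001, -1.0]]
force: [-0.3, 6.0, 1.3]
width: 0.0099
grip_force: 62.0
```

servo_tool(
  rows=[
    [-1, [0, 0.02, 0.1], 0],
    [-1, [0, 0.015, 0.1], 0],
    [-1, [0, 0.005, 0.07], 0],
    [-1, [0, 0, 0.05], 0],
    [-1, [0, 0, 0], 0],
  ],
)

```text
t: 46.25
tool_pos: [0.4686, 0.3691, 0.0773]
eef_rot: [[-1.0, 0.0, 0.0], [0.0, 1.0, 0.001], [-0.0, 0.001, -1.0]]
force: [1.8, 7.1, -2.3]
width: 0.0095
grip_force: 62.4
```

servo_tool(
  rows=[
    [-1, [0, 0, 0.05], 0],
    [-1, [0, 0, 0], 0],
    [-0.3, [0, 0, 0], 0],
    [-0.3, [0, 0, 0], 0],
    [-0.3, [0, 0, 0], 0],
  ],
)

```text
t: 46.67
tool_pos: [0.468, 0.3677, 0.076]
eef_rot: [[-1.0, 0.0, -0.001], [0.0, 1.0, -0.001], [0.001, -0.001, -1.0]]
force: [-0.0, 0.0, 0.6]
width: 0.0302
grip_force: 0.0
```

servo_tool(
  rows=[
    [-0.3, [0, 0, -0.3], 0],
    [-0.3, [0, 0, -0.5], 0],
    [-0.3, [0, 0, -0.9], 0],
    [-0.3, [0, 0, -0.9], 0],
    [-0.3, [0, 0, -0.9], 0],
  ],
)

```text
t: 47.08
tool_pos: [0.468, 0.3679, 0.1651]
eef_rot: [[-1.0, 0.001, -0.0], [0.001, 1.0, -0.001], [0.0, -0.001, -1.0]]
force: [-0.2, -0.1, -0.3]
width: 0.0296
grip_force: 0.0
```

servo_tool(
  rows=[
    [-0.3, [0, 0, -0.9], 0],
    [-0.3, [0, 0, 0], 0],
    [-0.3, [0, 0, 0], 0],
    [-0.3, [0, 0, 0], 0],
    [-0.3, [0, 0, 0], 0],
  ],
)

```text
t: 47.5
tool_pos: [0.4678, 0.3679, 0.1854]
eef_rot: [[-1.0, 0.0, -0.001], [0.0, 1.0, -0.001], [0.001, -0.001, -1.0]]
force: [0.3, -0.6, 0.7]
width: 0.03
grip_force: 0.0
```

```bash
python3 look.py b
python3 - <<'E'
from h import *
im=cv2.imread("pics/tb.png")[:,:,::-1]; s=cv2.cvtColor(np.ascontiguousarray(im),cv2.COLOR_RGB2HSV)[:,:,1].astype(int)
for y in(215,225,234,244,253): print(y,[(x,s[y,x]) for x in range(276,290)])
print(cast("top",[(281.9,y) for y in(215,234,253)],.068).round(4))
E
```

```text
[0.46781661 0.36794259 0.18526982] [-0.98722114  0.42229566 -0.46049587]
215 [(276, np.int64(59)), (277, np.int64(60)), (278, np.int64(67)), (279, np.int64(70)), (280, np.int64(76)), (281, np.int64(77)), (282, np.int64(78)), (283, np.int64(79)), (284, np.int64(79)), (285, np.int64(77)), (286, np.int64(77)), (287, np.int64(78)), (288, np.int64(80)), (289, np.int64(81))]
225 [(276, np.int64(47)), (277, np.int64(47)), (278, np.int64(47)), (279, np.int64(50)), (280, np.int64(56)), (281, np.int64(65)), (282, np.int64(74)), (283, np.int64(78)), (284, np.int64(79)), (285, np.int64(80)), (286, np.int64(79)), (287, np.int64(80)), (288, np.int64(79)), (289, np.int64(80))]
234 [(276, np.int64(42)), (277, np.int64(43)), (278, np.int64(44)), (279, np.int64(46)), (280, np.int64(46)), (281, np.int64(46)), (282, np.int64(53)), (283, np.int64(68)), (284, np.int64(77)), (285, np.int64(78)), (286, np.int64(78)), (287, np.int64(78)), (288, np.int64(79)), (289, np.int64(80))]
244 [(276, np.int64(43)), (277, np.int64(44)), (278, np.int64(46)), (279, np.int64(45)), (280, np.int64(46)), (281, np.int64(49)), (282, np.int64(54)), (283, np.int64(66)), (284, np.int64(76)), (285, np.int64(78)), (286, np.int64(77)), (287, np.int64(78)), (288, np.int64(78)), (289, np.int64(78))]
253 [(276, np.int64(77)), (277, np.int64(78)), (278, np.int64(76)), (279, np.int64(76)), (280, np.int64(79)), (281, np.int64(76)), (282, np.int64(77)), (283, np.int64(78)), (284, np.int64(79)), (285, np.int64(78)), (286, np.int64(78)), (287, np.int64(79)), (288, np.int64(80)), (289, np.int64(78))]
[[0.5202 0.105  0.068 ]
 [0.4628 0.1057 0.068 ]
 [0.406  0.1065 0.068 ]]
```

View pics/c_b.png

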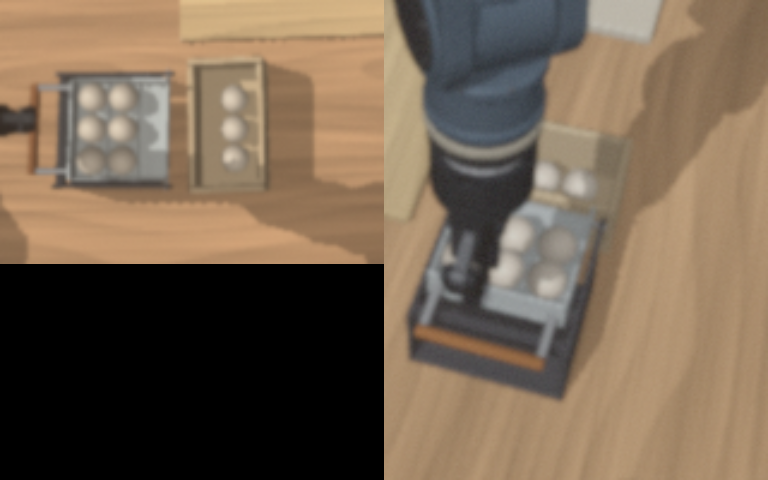

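Run:
```python
from seg import *
a,h,s,v=seg(cv2.imread("pics/tb.png")[:,:,::-1])
for t in(84,88,92):
  for o in find((s<t),(255,195,315,275),.068): print("sag",t,*o)
for o in find((s<58)&(v>150),(262,205,290,256),.026,300): print("bead",*o)
```

```text
sag 84 [0.4714 0.1287] [0.097 0.166] 0.1 [274.3 231.3]
sag 88 [0.4713 0.1288] [0.1   0.169] 0.2 [274.2 231.3]
sag 92 [0.471  0.1284] [0.102 0.17 ] 0.0 [274.4 231.5]
bead [0.4307 0.1278] [0.027 0.029] -0.8 [276.5 245.1]
bead [0.4674 0.1275] [0.029 0.031] 44.1 [276.4 233.3]
bead [0.5069 0.1281] [0.028 0.033] 25.7 [276.1 220.7]
```

servo_tool(
  rows=[
    [-0.4, [-0.012, -0.943, 0], 0],
    [-0.4, [-0.012, -0.943, 0], 0],
    [-0.4, [-0.012, -0.943, 0], 0],
    [-0.4, [-0.012, -0.943, 0], 0],
    [-0.4, [-0.012, -0.943, 0], 0],
  ],
)

```text
t: 48.02
tool_pos: [0.4692, 0.2493, 0.1855]
eef_rot: [[-1.0, -0.0, -0.001], [-0.0, 1.0, -0.001], [0.001, -0.001, -1.0]]
force: [0.1, -1.0, 0.4]
width: 0.0256
grip_force: 0.0
```

servo_tool(
  rows=[
    [-0.4, [-0.012, -0.943, 0], 0],
    [-0.4, [-0.012, -0.943, 0], 0],
    [-0.4, [-0.012, -0.943, 0], 0],
    [-0.4, [-0.012, -0.943, 0], 0],
    [-0.4, [-0.012, -0.943, 0], 0],
  ],
)

```text
t: 48.43
tool_pos: [0.4707, 0.1314, 0.1857]
eef_rot: [[-1.0, 0.0, -0.001], [0.0, 1.0, -0.0], [0.001, -0.0, -1.0]]
force: [1.0, 0.2, 0.4]
width: 0.0255
grip_force: 0.0
```

servo_tool(
  rows=[
    [-0.4, [-0.012, -0.943, 0], 0],
    [-0.4, [-0.012, -0.943, 0], 0],
    [-0.4, [0, 0, 0], 0],
    [-0.4, [0, 0, 0.8], 0],
    [-0.4, [0, 0, 0.8], 0],
  ],
)

```text
t: 48.85
tool_pos: [0.4724, 0.0852, 0.1463]
eef_rot: [[-1.0, 0.002, 0.002], [0.002, 1.0, 0.0], [-0.002, 0.0, -1.0]]
force: [0.4, -0.3, 0.3]
width: 0.0258
grip_force: 0.0
```

servo_tool(
  rows=[
    [-0.4, [0, 0, 0.8], 0],
    [-0.4, [0, 0, 0.7], 0],
    [-0.4, [0, 0, 0.1], 0],
    [-0.4, [0, 0, 0], 0],
    [-0.4, [0, 0, 0], 0],
  ],
)

```text
t: 49.27
tool_pos: [0.4719, 0.0857, 0.1067]
eef_rot: [[-1.0, 0.0, -0.0], [0.0, 1.0, -0.0], [0.0, -0.0, -1.0]]
force: [0.1, 0.2, 1.0]
width: 0.0254
grip_force: 0.0
```

servo_tool(
  rows=[
    [-0.4, [0, -0.02, 0.7], 0],
    [-0.4, [0, 0, 0.7], 0],
    [-0.4, [0, 0, 0.5], 0],
    [-0.4, [0, 0, 0.36], 0],
    [-0.4, [0, 0, 0], 0],
  ],
)

```text
t: 49.68
tool_pos: [0.4715, 0.085, 0.0492]
eef_rot: [[-1.0, 0.0, -0.001], [0.0, 1.0, -0.0], [0.001, -0.0, -1.0]]
force: [0.4, 1.1, 0.5]
width: 0.0254
grip_force: 0.0
```

servo_tool(
  rows=[
    [-0.4, [0, 0, 0], 0],
    [-1, [0, 0, 0], 0],
    [-1, [0, 0, 0], 0],
    [-1, [0, 0, 0], 0],
    [-1, [0, 0, 0], 0],
  ],
)

```text
t: 50.1
tool_pos: [0.4727, 0.0856, 0.0511]
eef_rot: [[-1.0, -0.0, 0.002], [-0.0, 1.0, 0.001], [-0.002, 0.001, -1.0]]
force: [-1.1, 4.0, 6.7]
width: 0.006
grip_force: 60.6
```

servo_tool(
  rows=[
    [-1, [0, 0, 0], 0],
    [-1, [0, 0, -0.1], 0],
    [-1, [0, 0, -0.2], 0],
    [-1, [0, 0, -0.3], 0],
    [-1, [0, 0, 0], 0],
  ],
)

```text
t: 50.52
tool_pos: [0.4722, 0.0848, 0.066]
eef_rot: [[-1.0, 0.0, 0.001], [0.0, 1.0, -0.0], [-0.001, -0.0, -1.0]]
force: [1.5, 1.1, -7.3]
width: 0.0065
grip_force: 58.7
```

servo_tool(
  rows=[
    [-1, [0, -0.2, -0.2], 0],
    [-1, [0, -0.4, -0.2], 0],
    [-1, [-0.05, -0.6, -0.1], 0],
    [-1, [-0.05, -0.7, 0], 0],
    [-1, [-0.05, -0.7, 0], 0],
  ],
)

```text
t: 50.93
tool_pos: [0.4755, 0.0186, 0.0778]
eef_rot: [[-1.0, -0.0, 0.0], [-0.0, 1.0, -0.0], [-0.0, -0.0, -1.0]]
force: [-0.4, -0.3, -7.3]
width: 0.0065
grip_force: 58.7
```

servo_tool(
  rows=[
    [-1, [-0.05, -0.7, 0], 0],
    [-1, [-0.05, -0.7, 0], 0],
    [-1, [-0.05, -0.7, 0], 0],
    [-1, [-0.05, -0.7, 0], 0],
    [-1, [-0.05, -0.7, 0], 0],
  ],
)

```text
t: 51.35
tool_pos: [0.4814, -0.0694, 0.0776]
eef_rot: [[-1.0, 0.001, -0.0], [0.001, 1.0, -0.001], [0.0, -0.001, -1.0]]
force: [0.8, -0.2, -8.2]
width: 0.0064
grip_force: 58.8
```

servo_tool(
  rows=[
    [-1, [-0.03, -0.7, 0], 0],
    [-1, [-0.02, -0.7, 0], 0],
    [-1, [0, -0.7, 0], 0],
    [-1, [0, -0.7, 0], 0],
    [-1, [0, -0.7, 0], 0],
  ],
)

```text
t: 51.77
tool_pos: [0.4824, -0.1569, 0.0776]
eef_rot: [[-1.0, 0.001, -0.0], [0.001, 1.0, -0.0], [0.0, -0.0, -1.0]]
force: [-0.3, -0.1, -7.2]
width: 0.0066
grip_force: 58.8
```

servo_tool(
  rows=[
    [-1, [0, -0.7, 0], 0],
    [-1, [0, -0.7, 0], 0],
    [-1, [0, -0.6, 0], 0],
    [-1, [0, -0.5, 0], 0],
    [-1, [0, -0.4, 0], 0],
  ],
)

```text
t: 52.18
tool_pos: [0.4825, -0.2293, 0.0775]
eef_rot: [[-1.0, 0.001, -0.0], [0.001, 1.0, -0.0], [0.0, -0.0, -1.0]]
force: [-0.3, 0.2, -7.8]
width: 0.0067
grip_force: 58.8
```

servo_tool(
  rows=[
    [-1, [0, -0.3, 0], 0],
    [-1, [0, -0.15, 0], 0],
    [-1, [0, -0.07, 0], 0],
    [-1, [0, 0, 0], 0],
    [-1, [0, 0, 0], 0],
  ],
)

```text
t: 52.6
tool_pos: [0.4828, -0.2401, 0.0773]
eef_rot: [[-1.0, -0.0, -0.0], [-0.0, 1.0, 0.0], [0.0, 0.0, -1.0]]
force: [0.4, -0.2, -7.2]
width: 0.0064
grip_force: 58.8
```

Run:
```python
from h import *
snap("side","sc");c=cv2.imread("pics/sc.png");cv2.imwrite("pics/c_c.png",cv2.resize(c[80:300,280:480],None,fx=2.5,fy=2.5));print(r.sense()["tool_pos"],r.sense()["force"],r.sense()["width"])
```

```text
[ 0.482868   -0.23999182  0.07731792] [ 0.08627868 -0.63492702 -7.32043944] 0.006439188096099783
```

View pics/c_c.png

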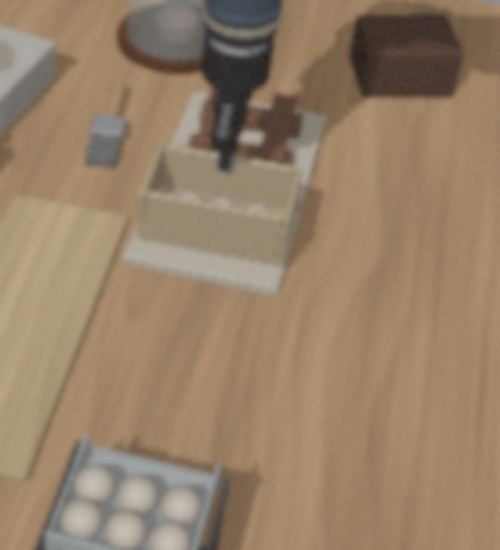

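Saggar held over the narrow shelf with its three beads inside (crop about (220,210)) and six beads on the tray. Lowering: contact is expected near TCP z 0.0655.

servo_tool(
  rows=[
    [-1, [0, 0, 0.12], 0],
    [-1, [0, 0, 0.12], 0],
    [-1, [0, 0, 0.1], 0],
    [-1, [0, 0, 0.06], 0],
    [-1, [0, 0, 0], 0],
  ],
)

```text
t: 53.07
tool_pos: [0.4826, -0.2403, 0.0668]
eef_rot: [[-1.0, 0.0, -0.001], [0.0, 1.0, 0.0], [0.001, 0.0, -1.0]]
force: [0.1, 0.3, -7.7]
width: 0.0064
grip_force: 58.8
```

servo_tool(
  rows=[
    [-1, [0, 0, 0.04], 0],
    [-1, [0, 0, 0.03], 0],
    [-1, [0, 0, 0], 0],
  ],
)

```text
t: 53.32
tool_pos: [0.4829, -0.2407, 0.0661]
eef_rot: [[-1.0, 0.0, 0.0], [0.0, 1.0, -0.0], [-0.0, -0.0, -1.0]]
force: [-2.3, 0.1, 0.9]
width: 0.0067
grip_force: 59.7
```

Contact. Release with a small opening, lift, retreat and check.

servo_tool(
  rows=[
    [-0.5, [0, 0, 0], 0],
    [-0.5, [0, 0, 0], 0],
    [-0.5, [0, 0, 0], 0],
    [-0.5, [0, 0, 0], 0],
    [-0.5, [0, 0, -0.3], 0],
  ],
)

```text
t: 53.73
tool_pos: [0.4824, -0.2403, 0.0724]
eef_rot: [[-1.0, 0.0, -0.001], [0.0, 1.0, 0.001], [0.001, 0.001, -1.0]]
force: [-0.6, -0.1, -0.2]
width: 0.0216
grip_force: 0.0
```

servo_tool(
  rows=[
    [-0.5, [0, 0, -0.6], 0],
    [-0.5, [0, 0, -1], 0],
    [-0.5, [0, 0, -1], 0],
    [-0.5, [0, 0, -1], 0],
    [-0.5, [0, 0, -1], 0],
  ],
)

```text
t: 54.15
tool_pos: [0.4828, -0.2405, 0.19]
eef_rot: [[-1.0, 0.0, 0.001], [0.0, 1.0, -0.0], [-0.001, -0.0, -1.0]]
force: [0.9, -0.6, 0.4]
width: 0.0216
grip_force: 0.0
```

servo_tool(
  rows=[
    [-0.5, [0.5, 0.9, -0.5], 0],
    [-0.5, [0.5, 1, -0.5], 0],
    [-0.5, [0.5, 1, 0], 0],
    [-0.5, [0.5, 1, 0], 0],
    [-0.5, [0.5, 1, 0], 0],
  ],
)

```text
t: 54.57
tool_pos: [0.4199, -0.1171, 0.2139]
eef_rot: [[-1.0, 0.001, 0.001], [0.001, 1.0, -0.0], [-0.001, -0.0, -1.0]]
force: [0.8, 0.3, -0.1]
width: 0.0212
grip_force: 0.0
```

servo_tool(
  rows=[
    [-0.5, [0.5, 1, 0], 0],
    [-0.5, [0.5, 1, 0], 0],
    [-0.5, [0.5, 1, 0], 0],
    [-0.5, [0.5, 1, 0], 0],
    [-0.5, [0.5, 1, 0], 0],
  ],
)

```text
t: 54.98
tool_pos: [0.3572, 0.008, 0.2138]
eef_rot: [[-1.0, 0.001, 0.001], [0.001, 1.0, 0.0], [-0.001, 0.0, -1.0]]
force: [0.5, 0.5, 1.0]
width: 0.0217
grip_force: 0.0
```

servo_tool(
  rows=[
    [-0.5, [0, 0.6, 0], 0],
    [-0.5, [0, 0.3, 0], 0],
    [-0.5, [0, 0, 0], 0],
    [-0.5, [0, 0, 0], 0],
    [-0.5, [0, 0, 0], 0],
  ],
)

```text
t: 55.4
tool_pos: [0.3584, 0.0289, 0.2132]
eef_rot: [[-1.0, 0.001, 0.0], [0.001, 1.0, -0.0], [-0.0, -0.0, -1.0]]
force: [-0.7, -0.3, -0.4]
width: 0.0213
grip_force: 0.0
```

Run:
```python
from seg import *
t=snap("top","td");snap("side","sd");b=cv2.imread("pics/td.png");c=cv2.imread("pics/sd.png")
a,h,s,v=seg(t)
for o in find((h<=13)&(v<150),(405,195,470,258),.04): print("tower",*o)
A=cv2.resize(b[140:270,190:480],None,fx=2.6,fy=2.6);B=cv2.resize(c[100:350,220:480],None,fx=1,fy=1)
o=np.zeros((600,754,3),np.uint8);o[:338]=A;o[340:590,:260]=B;cv2.imwrite("pics/c_d.png",o)
```

```text
tower [ 0.4792 -0.3773] [0.128 0.135] 89.8 [439.1 224.7]
```

View pics/c_d.png

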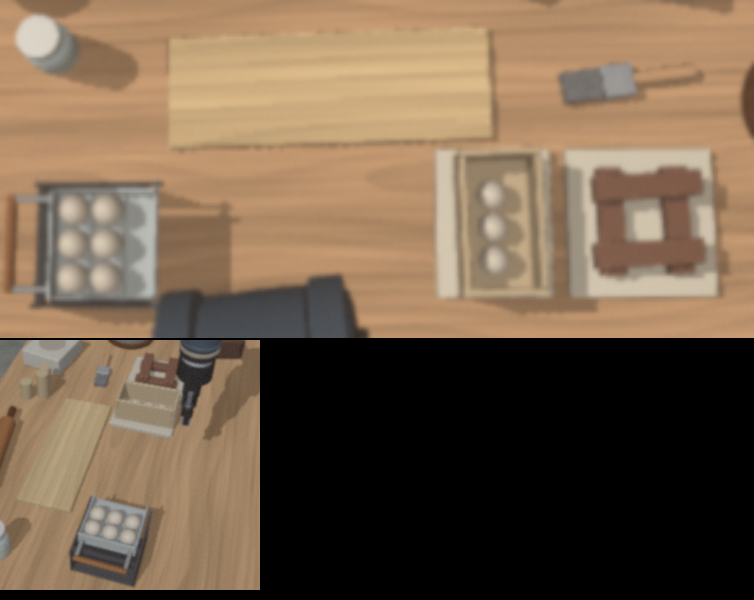

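Run:
```python
from h import *
p=lambda x,y:(190+x/2.6,140+y/2.6)
print(cast("top",[p(505,225),p(458,225),p(552,225)],.083).round(4)-[.4835,-.1967,0])
```

```text
[[-0.0075 -0.0034  0.083 ]
 [-0.006   0.0502  0.083 ]
 [-0.0091 -0.0572  0.083 ]]
```

Within tolerance (about 8 mm and 3 mm off, limit 30 mm). Handing in.

```bash
python3 -c "
from workcell import r
print(r.finish_job())"
```

```text
the job is handed in; nothing more can be done
None
```

The job is handed in, but no verdict came back: the last images show four bars in a two-layer cross-stack on the square shelf and the saggar on the narrow shelf, about 8 mm off centre, with all three front beads. The other six beads are on the tray, which looks level, and neither the jar nor the brush was touched.

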